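# Top up two bottle racks from the spares

## Task

Top up both bottle racks for the day: put a spare brown bottle upright into every empty pocket of the white rack and a spare white blue-capped buffer bottle upright into every empty pocket of the blue rack, each standing right down on its pocket's floor. Leave the bottles that are already in the racks where they are, and leave any spares that are not needed standing upright on the bench.

Things in the scene. Friction and masses are not known exactly. Their poses are not given: they have to be found in the camera images.
- white_rack: white block 164 (x) x 240 (y) x 36 mm, fixed to the bench, for brown bottles; the racks swap sides from run to run. Origin: centre of its underside, z up. Six square pockets 52 mm wide, 30 mm deep, floors 6 mm above the bench; numbers 0 to 5 are centred at its own (x, y) = (-38, -70), (38, -70), (-38, 0), (38, 0), (-38, 70), (38, 70) mm
- blue_rack: blue block 164 (x) x 170 (y) x 19 mm, fixed to the bench, for the buffer bottles. Origin: centre of its underside, z up. Four square pockets 52 mm wide, 13 mm deep, floors 6 mm above the bench; numbers 0 to 3 are centred at its own (x, y) = (-38, -35), (38, -35), (-38, 35), (38, 35) mm
- brown_in0_mid (a point): brown reagent bottle, white cap, upright; round body 45 mm in diameter, straight to 54 mm up, 30 mm cap, 93 mm high in all, 0.14 kg. Point: on its axis half-way up, 46.5 mm above its underside; z along the axis to the cap. If present, it stands from the start in pocket 0 of the white rack and is to stay there
- brown_in1_mid (a point): brown reagent bottle, white cap, upright; round body 45 mm in diameter, straight to 54 mm up, 30 mm cap, 93 mm high in all, 0.14 kg. Point: on its axis half-way up, 46.5 mm above its underside; z along the axis to the cap. If present, it stands from the start in pocket 1 of the white rack and is to stay there
- brown_in2_mid (a point): brown reagent bottle, white cap, upright; round body 45 mm in diameter, straight to 54 mm up, 30 mm cap, 93 mm high in all, 0.14 kg. Point: on its axis half-way up, 46.5 mm above its underside; z along the axis to the cap. If present, it stands from the start in pocket 2 of the white rack and is to stay there
- brown_in3_mid (a point): brown reagent bottle, white cap, upright; round body 45 mm in diameter, straight to 54 mm up, 30 mm cap, 93 mm high in all, 0.14 kg. Point: on its axis half-way up, 46.5 mm above its underside; z along the axis to the cap. If present, it stands from the start in pocket 3 of the white rack and is to stay there
- brown_in4_mid (a point): brown reagent bottle, white cap, upright; round body 45 mm in diameter, straight to 54 mm up, 30 mm cap, 93 mm high in all, 0.14 kg. Point: on its axis half-way up, 46.5 mm above its underside; z along the axis to the cap. If present, it stands from the start in pocket 4 of the white rack and is to stay there
- brown_in5_mid (a point): brown reagent bottle, white cap, upright; round body 45 mm in diameter, straight to 54 mm up, 30 mm cap, 93 mm high in all, 0.14 kg. Point: on its axis half-way up, 46.5 mm above its underside; z along the axis to the cap. If present, it stands from the start in pocket 5 of the white rack and is to stay there
- brown_spare0_mid (a point): brown reagent bottle, white cap, upright; round body 45 mm in diameter, straight to 54 mm up, 30 mm cap, 93 mm high in all, 0.14 kg. Point: on its axis half-way up, 46.5 mm above its underside; z along the axis to the cap. A spare; it stands on the bench in front of the white rack (on the robot's side), in a row of four about 76 mm apart
- brown_spare1_mid (a point): brown reagent bottle, white cap, upright; round body 45 mm in diameter, straight to 54 mm up, 30 mm cap, 93 mm high in all, 0.14 kg. Point: on its axis half-way up, 46.5 mm above its underside; z along the axis to the cap. A spare; it stands on the bench in front of the white rack (on the robot's side), in a row of four about 76 mm apart
- brown_spare2_mid (a point): brown reagent bottle, white cap, upright; round body 45 mm in diameter, straight to 54 mm up, 30 mm cap, 93 mm high in all, 0.14 kg. Point: on its axis half-way up, 46.5 mm above its underside; z along the axis to the cap. A spare; it stands on the bench in front of the white rack (on the robot's side), in a row of four about 76 mm apart
- brown_spare3_mid (a point): brown reagent bottle, white cap, upright; round body 45 mm in diameter, straight to 54 mm up, 30 mm cap, 93 mm high in all, 0.14 kg. Point: on its axis half-way up, 46.5 mm above its underside; z along the axis to the cap. A spare; it stands on the bench in front of the white rack (on the robot's side), in a row of four about 76 mm apart
- buffer_in0_mid (a point): white buffer bottle, blue cap, upright; round body 44 mm in diameter, straight to 33 mm up, 22 mm cap, 66 mm high in all, 0.07 kg. Point: on its axis half-way up, 33 mm above its underside; z along the axis to the cap. If present, it stands from the start in pocket 0 of the blue rack and is to stay there
- buffer_in1_mid (a point): white buffer bottle, blue cap, upright; round body 44 mm in diameter, straight to 33 mm up, 22 mm cap, 66 mm high in all, 0.07 kg. Point: on its axis half-way up, 33 mm above its underside; z along the axis to the cap. If present, it stands from the start in pocket 1 of the blue rack and is to stay there
- buffer_in2_mid (a point): white buffer bottle, blue cap, upright; round body 44 mm in diameter, straight to 33 mm up, 22 mm cap, 66 mm high in all, 0.07 kg. Point: on its axis half-way up, 33 mm above its underside; z along the axis to the cap. If present, it stands from the start in pocket 2 of the blue rack and is to stay there
- buffer_in3_mid (a point): white buffer bottle, blue cap, upright; round body 44 mm in diameter, straight to 33 mm up, 22 mm cap, 66 mm high in all, 0.07 kg. Point: on its axis half-way up, 33 mm above its underside; z along the axis to the cap. If present, it stands from the start in pocket 3 of the blue rack and is to stay there
- buffer_spare0_mid (a point): white buffer bottle, blue cap, upright; round body 44 mm in diameter, straight to 33 mm up, 22 mm cap, 66 mm high in all, 0.07 kg. Point: on its axis half-way up, 33 mm above its underside; z along the axis to the cap. A spare; it stands on the bench in front of the blue rack (on the robot's side), in a row of three about 76 mm apart
- buffer_spare1_mid (a point): white buffer bottle, blue cap, upright; round body 44 mm in diameter, straight to 33 mm up, 22 mm cap, 66 mm high in all, 0.07 kg. Point: on its axis half-way up, 33 mm above its underside; z along the axis to the cap. A spare; it stands on the bench in front of the blue rack (on the robot's side), in a row of three about 76 mm apart
- buffer_spare2_mid (a point): white buffer bottle, blue cap, upright; round body 44 mm in diameter, straight to 33 mm up, 22 mm cap, 66 mm high in all, 0.07 kg. Point: on its axis half-way up, 33 mm above its underside; z along the axis to the cap. A spare; it stands on the bench in front of the blue rack (on the robot's side), in a row of three about 76 mm apart
Mind the look-alikes: they are no part of the job. Leave any pink look-alike of the part that bears brown_spare1_mid alone.

How it is judged:
At the end, for the whole second after the job is handed in: every pocket of the white rack holds a brown bottle and every pocket of the blue rack a buffer bottle, each within 10 mm of the pocket's centre along both sides, on its floor (within 5 mm) and upright (within 0.12 rad); spares left over stand upright on the bench (((x of brown_in0_mid in the frame of white_rack between -0.048 and -0.028 m and y of brown_in0_mid in the frame of white_rack between -0.08 and -0.06 m and height (world z) of brown_in0_mid below 0.0575 m and angle between brown_in0_mid's own z axis and vertical below 0.12 rad) or (x of brown_spare0_mid in the frame of white_rack between -0.048 and -0.028 m and y of brown_spare0_mid in the frame of white_rack between -0.08 and -0.06 m and height (world z) of brown_spare0_mid below 0.0575 m and angle between brown_spare0_mid's own z axis and vertical below 0.12 rad) or (x of brown_spare1_mid in the frame of white_rack between -0.048 and -0.028 m and y of brown_spare1_mid in the frame of white_rack between -0.08 and -0.06 m and height (world z) of brown_spare1_mid below 0.0575 m and angle between brown_spare1_mid's own z axis and vertical below 0.12 rad) or (x of brown_spare2_mid in the frame of white_rack between -0.048 and -0.028 m and y of brown_spare2_mid in the frame of white_rack between -0.08 and -0.06 m and height (world z) of brown_spare2_mid below 0.0575 m and angle between brown_spare2_mid's own z axis and vertical below 0.12 rad) or (x of brown_spare3_mid in the frame of white_rack between -0.048 and -0.028 m and y of brown_spare3_mid in the frame of white_rack between -0.08 and -0.06 m and height (world z) of brown_spare3_mid below 0.0575 m and angle between brown_spare3_mid's own z axis and vertical below 0.12 rad)) and ((x of brown_in1_mid in the frame of white_rack between 0.028 and 0.048 m and y of brown_in1_mid in the frame of white_rack between -0.08 and -0.06 m and height (world z) of brown_in1_mid below 0.0575 m and angle between brown_in1_mid's own z axis and vertical below 0.12 rad) or (x of brown_spare0_mid in the frame of white_rack between 0.028 and 0.048 m and y of brown_spare0_mid in the frame of white_rack between -0.08 and -0.06 m and height (world z) of brown_spare0_mid below 0.0575 m and angle between brown_spare0_mid's own z axis and vertical below 0.12 rad) or (x of brown_spare1_mid in the frame of white_rack between 0.028 and 0.048 m and y of brown_spare1_mid in the frame of white_rack between -0.08 and -0.06 m and height (world z) of brown_spare1_mid below 0.0575 m and angle between brown_spare1_mid's own z axis and vertical below 0.12 rad) or (x of brown_spare2_mid in the frame of white_rack between 0.028 and 0.048 m and y of brown_spare2_mid in the frame of white_rack between -0.08 and -0.06 m and height (world z) of brown_spare2_mid below 0.0575 m and angle between brown_spare2_mid's own z axis and vertical below 0.12 rad) or (x of brown_spare3_mid in the frame of white_rack between 0.028 and 0.048 m and y of brown_spare3_mid in the frame of white_rack between -0.08 and -0.06 m and height (world z) of brown_spare3_mid below 0.0575 m and angle between brown_spare3_mid's own z axis and vertical below 0.12 rad)) and ((x of brown_in2_mid in the frame of white_rack between -0.048 and -0.028 m and y of brown_in2_mid in the frame of white_rack between -0.01 and 0.01 m and height (world z) of brown_in2_mid below 0.0575 m and angle between brown_in2_mid's own z axis and vertical below 0.12 rad) or (x of brown_spare0_mid in the frame of white_rack between -0.048 and -0.028 m and y of brown_spare0_mid in the frame of white_rack between -0.01 and 0.01 m and height (world z) of brown_spare0_mid below 0.0575 m and angle between brown_spare0_mid's own z axis and vertical below 0.12 rad) or (x of brown_spare1_mid in the frame of white_rack between -0.048 and -0.028 m and y of brown_spare1_mid in the frame of white_rack between -0.01 and 0.01 m and height (world z) of brown_spare1_mid below 0.0575 m and angle between brown_spare1_mid's own z axis and vertical below 0.12 rad) or (x of brown_spare2_mid in the frame of white_rack between -0.048 and -0.028 m and y of brown_spare2_mid in the frame of white_rack between -0.01 and 0.01 m and height (world z) of brown_spare2_mid below 0.0575 m and angle between brown_spare2_mid's own z axis and vertical below 0.12 rad) or (x of brown_spare3_mid in the frame of white_rack between -0.048 and -0.028 m and y of brown_spare3_mid in the frame of white_rack between -0.01 and 0.01 m and height (world z) of brown_spare3_mid below 0.0575 m and angle between brown_spare3_mid's own z axis and vertical below 0.12 rad)) and ((x of brown_in3_mid in the frame of white_rack between 0.028 and 0.048 m and y of brown_in3_mid in the frame of white_rack between -0.01 and 0.01 m and height (world z) of brown_in3_mid below 0.0575 m and angle between brown_in3_mid's own z axis and vertical below 0.12 rad) or (x of brown_spare0_mid in the frame of white_rack between 0.028 and 0.048 m and y of brown_spare0_mid in the frame of white_rack between -0.01 and 0.01 m and height (world z) of brown_spare0_mid below 0.0575 m and angle between brown_spare0_mid's own z axis and vertical below 0.12 rad) or (x of brown_spare1_mid in the frame of white_rack between 0.028 and 0.048 m and y of brown_spare1_mid in the frame of white_rack between -0.01 and 0.01 m and height (world z) of brown_spare1_mid below 0.0575 m and angle between brown_spare1_mid's own z axis and vertical below 0.12 rad) or (x of brown_spare2_mid in the frame of white_rack between 0.028 and 0.048 m and y of brown_spare2_mid in the frame of white_rack between -0.01 and 0.01 m and height (world z) of brown_spare2_mid below 0.0575 m and angle between brown_spare2_mid's own z axis and vertical below 0.12 rad) or (x of brown_spare3_mid in the frame of white_rack between 0.028 and 0.048 m and y of brown_spare3_mid in the frame of white_rack between -0.01 and 0.01 m and height (world z) of brown_spare3_mid below 0.0575 m and angle between brown_spare3_mid's own z axis and vertical below 0.12 rad)) and ((x of brown_in4_mid in the frame of white_rack between -0.048 and -0.028 m and y of brown_in4_mid in the frame of white_rack between 0.06 and 0.08 m and height (world z) of brown_in4_mid below 0.0575 m and angle between brown_in4_mid's own z axis and vertical below 0.12 rad) or (x of brown_spare0_mid in the frame of white_rack between -0.048 and -0.028 m and y of brown_spare0_mid in the frame of white_rack between 0.06 and 0.08 m and height (world z) of brown_spare0_mid below 0.0575 m and angle between brown_spare0_mid's own z axis and vertical below 0.12 rad) or (x of brown_spare1_mid in the frame of white_rack between -0.048 and -0.028 m and y of brown_spare1_mid in the frame of white_rack between 0.06 and 0.08 m and height (world z) of brown_spare1_mid below 0.0575 m and angle between brown_spare1_mid's own z axis and vertical below 0.12 rad) or (x of brown_spare2_mid in the frame of white_rack between -0.048 and -0.028 m and y of brown_spare2_mid in the frame of white_rack between 0.06 and 0.08 m and height (world z) of brown_spare2_mid below 0.0575 m and angle between brown_spare2_mid's own z axis and vertical below 0.12 rad) or (x of brown_spare3_mid in the frame of white_rack between -0.048 and -0.028 m and y of brown_spare3_mid in the frame of white_rack between 0.06 and 0.08 m and height (world z) of brown_spare3_mid below 0.0575 m and angle between brown_spare3_mid's own z axis and vertical below 0.12 rad)) and ((x of brown_in5_mid in the frame of white_rack between 0.028 and 0.048 m and y of brown_in5_mid in the frame of white_rack between 0.06 and 0.08 m and height (world z) of brown_in5_mid below 0.0575 m and angle between brown_in5_mid's own z axis and vertical below 0.12 rad) or (x of brown_spare0_mid in the frame of white_rack between 0.028 and 0.048 m and y of brown_spare0_mid in the frame of white_rack between 0.06 and 0.08 m and height (world z) of brown_spare0_mid below 0.0575 m and angle between brown_spare0_mid's own z axis and vertical below 0.12 rad) or (x of brown_spare1_mid in the frame of white_rack between 0.028 and 0.048 m and y of brown_spare1_mid in the frame of white_rack between 0.06 and 0.08 m and height (world z) of brown_spare1_mid below 0.0575 m and angle between brown_spare1_mid's own z axis and vertical below 0.12 rad) or (x of brown_spare2_mid in the frame of white_rack between 0.028 and 0.048 m and y of brown_spare2_mid in the frame of white_rack between 0.06 and 0.08 m and height (world z) of brown_spare2_mid below 0.0575 m and angle between brown_spare2_mid's own z axis and vertical below 0.12 rad) or (x of brown_spare3_mid in the frame of white_rack between 0.028 and 0.048 m and y of brown_spare3_mid in the frame of white_rack between 0.06 and 0.08 m and height (world z) of brown_spare3_mid below 0.0575 m and angle between brown_spare3_mid's own z axis and vertical below 0.12 rad)) and height (world z) of each of brown_spare0_mid, brown_spare1_mid, brown_spare2_mid, brown_spare3_mid below 0.0575 m and angle between each of brown_spare0_mid, brown_spare1_mid, brown_spare2_mid, brown_spare3_mid, buffer_spare0_mid, buffer_spare1_mid, buffer_spare2_mid's own z axis and vertical below 0.12 rad and ((x of buffer_in0_mid in the frame of blue_rack between -0.048 and -0.028 m and y of buffer_in0_mid in the frame of blue_rack between -0.045 and -0.025 m and height (world z) of buffer_in0_mid below 0.044 m and angle between buffer_in0_mid's own z axis and vertical below 0.12 rad) or (x of buffer_spare0_mid in the frame of blue_rack between -0.048 and -0.028 m and y of buffer_spare0_mid in the frame of blue_rack between -0.045 and -0.025 m and height (world z) of buffer_spare0_mid below 0.044 m and angle between buffer_spare0_mid's own z axis and vertical below 0.12 rad) or (x of buffer_spare1_mid in the frame of blue_rack between -0.048 and -0.028 m and y of buffer_spare1_mid in the frame of blue_rack between -0.045 and -0.025 m and height (world z) of buffer_spare1_mid below 0.044 m and angle between buffer_spare1_mid's own z axis and vertical below 0.12 rad) or (x of buffer_spare2_mid in the frame of blue_rack between -0.048 and -0.028 m and y of buffer_spare2_mid in the frame of blue_rack between -0.045 and -0.025 m and height (world z) of buffer_spare2_mid below 0.044 m and angle between buffer_spare2_mid's own z axis and vertical below 0.12 rad)) and ((x of buffer_in1_mid in the frame of blue_rack between 0.028 and 0.048 m and y of buffer_in1_mid in the frame of blue_rack between -0.045 and -0.025 m and height (world z) of buffer_in1_mid below 0.044 m and angle between buffer_in1_mid's own z axis and vertical below 0.12 rad) or (x of buffer_spare0_mid in the frame of blue_rack between 0.028 and 0.048 m and y of buffer_spare0_mid in the frame of blue_rack between -0.045 and -0.025 m and height (world z) of buffer_spare0_mid below 0.044 m and angle between buffer_spare0_mid's own z axis and vertical below 0.12 rad) or (x of buffer_spare1_mid in the frame of blue_rack between 0.028 and 0.048 m and y of buffer_spare1_mid in the frame of blue_rack between -0.045 and -0.025 m and height (world z) of buffer_spare1_mid below 0.044 m and angle between buffer_spare1_mid's own z axis and vertical below 0.12 rad) or (x of buffer_spare2_mid in the frame of blue_rack between 0.028 and 0.048 m and y of buffer_spare2_mid in the frame of blue_rack between -0.045 and -0.025 m and height (world z) of buffer_spare2_mid below 0.044 m and angle between buffer_spare2_mid's own z axis and vertical below 0.12 rad)) and ((x of buffer_in2_mid in the frame of blue_rack between -0.048 and -0.028 m and y of buffer_in2_mid in the frame of blue_rack between 0.025 and 0.045 m and height (world z) of buffer_in2_mid below 0.044 m and angle between buffer_in2_mid's own z axis and vertical below 0.12 rad) or (x of buffer_spare0_mid in the frame of blue_rack between -0.048 and -0.028 m and y of buffer_spare0_mid in the frame of blue_rack between 0.025 and 0.045 m and height (world z) of buffer_spare0_mid below 0.044 m and angle between buffer_spare0_mid's own z axis and vertical below 0.12 rad) or (x of buffer_spare1_mid in the frame of blue_rack between -0.048 and -0.028 m and y of buffer_spare1_mid in the frame of blue_rack between 0.025 and 0.045 m and height (world z) of buffer_spare1_mid below 0.044 m and angle between buffer_spare1_mid's own z axis and vertical below 0.12 rad) or (x of buffer_spare2_mid in the frame of blue_rack between -0.048 and -0.028 m and y of buffer_spare2_mid in the frame of blue_rack between 0.025 and 0.045 m and height (world z) of buffer_spare2_mid below 0.044 m and angle between buffer_spare2_mid's own z axis and vertical below 0.12 rad)) and ((x of buffer_in3_mid in the frame of blue_rack between 0.028 and 0.048 m and y of buffer_in3_mid in the frame of blue_rack between 0.025 and 0.045 m and height (world z) of buffer_in3_mid below 0.044 m and angle between buffer_in3_mid's own z axis and vertical below 0.12 rad) or (x of buffer_spare0_mid in the frame of blue_rack between 0.028 and 0.048 m and y of buffer_spare0_mid in the frame of blue_rack between 0.025 and 0.045 m and height (world z) of buffer_spare0_mid below 0.044 m and angle between buffer_spare0_mid's own z axis and vertical below 0.12 rad) or (x of buffer_spare1_mid in the frame of blue_rack between 0.028 and 0.048 m and y of buffer_spare1_mid in the frame of blue_rack between 0.025 and 0.045 m and height (world z) of buffer_spare1_mid below 0.044 m and angle between buffer_spare1_mid's own z axis and vertical below 0.12 rad) or (x of buffer_spare2_mid in the frame of blue_rack between 0.028 and 0.048 m and y of buffer_spare2_mid in the frame of blue_rack between 0.025 and 0.045 m and height (world z) of buffer_spare2_mid below 0.044 m and angle between buffer_spare2_mid's own z axis and vertical below 0.12 rad)) and height (world z) of each of buffer_spare0_mid, buffer_spare1_mid, buffer_spare2_mid below 0.044 m); the robot touches nothing.
It fails at once if a bottle that stood in a rack at the start is taken out or shifted by more than 25 mm (distance of any of brown_in0_mid, brown_in1_mid, brown_in2_mid, brown_in3_mid, brown_in4_mid, brown_in5_mid, buffer_in0_mid, buffer_in1_mid, buffer_in2_mid, buffer_in3_mid from where it was at the start of the episode above 0.025 m).
Of brown_in0, brown_in1, brown_in2, brown_in3, brown_in4, brown_in5 only 2 to 3 are there at a start; the rules pass over those that are not, and their reading is None.
Of buffer_in0, buffer_in1, buffer_in2, buffer_in3 only 1 to 2 are there at a start; the rules pass over those that are not, and their reading is None.
At some moment in a run one of buffer_spare0, buffer_spare1, buffer_spare2 may be knocked a few centimetres aside while the robot is not near it.
It also fails if it takes over 208 s, if anything falls off the work surface, if the arm or the gripper's body presses on something with over 40 N, if the wrist force passes 120 N, or if a joint passes its speed limit or range.

## Robot

A 6-joint arm with a two-finger parallel gripper is mounted at the origin on a cart in front of the work surface, level with it; the furniture and walls round the work are solid. World frame = base frame: x ahead of the robot, y to its left, z up, the work surface at z = 0. Lengths are in m, angles in rad, forces in N, time in s.
With the tool pointing down it reaches from about 0.2 to 0.875 m from the base axis. Payload 3.4 kg.
Tool frame: the origin (TCP) lies midway between the tips of the shut fingers; the grasp point (between the pads) lies 19 mm behind it (manip.tcp_to_grasp is the distance from the TCP to the grasp point, in m); x points along the fingers, z is the direction in which the jaws open and shut, and the axes are right-handed (so a half turn about x gives the same grasp; the last joint's range is limited). The gripper opens to 94 mm and grips with 3 to 60 N. Pads are 16 mm wide; open, the fingers measure 119 mm over their backs; the gripper's body (75 mm by 177 mm) begins 78 mm behind the grasp point.
Start: joints at [-1.294, 0.276, 1.505, -0, 1.361, -0.121], TCP at [0.223, -0.53, 0.205] pointing down, gripper open.
Joint ranges: [-2.89, 2.89], [-0.75, 2.08], [0.22, 2.7], [-1.18, 4.32], [0.11, 2.71], [-2.7, 2.7]. Speed limits (rad/s): [2.57, 2.57, 3.14, 3.14, 3.14, 3.14].

## Interface

Orientations are given as a 3x3 rotation matrix whose columns are the frame's x, y, z axes.
In Python, from station import manip gives the robot as it stands. The module is installed in compiled form; this text tells all that it offers.
- The arm moves only by the tool play_rows, never from a script. Its argument "commands" is a list of rows, each an object with "delta_rot": the turn, a rotation vector about the tool's x, y, z in degrees, a list of three; "translation": the shift along the tool's x, y, z in m, a list of three; "hand": the opening, from 0 (shut) to 1 (fully open). In form: [{"delta_rot": [ax, ay, az], "translation": [x, y, z], "hand": hand}, ...]. A call has 1 to 20 rows; each row shifts and turns the pose as measured when the row begins, along the tool's axes as they then stand; what a row does not reach is not made up. A row lasts 1/12 s, in which the tool goes at most 41.7 mm and 7.16 degrees, less where a joint would pass 70% of its speed; a pose out of reach is approached as far as the arm can. A call is refused whole if a number of a shift passes 0.0417 or a number of a turn 7.16, either way. A call with a gripper value outside its range is refused whole. The fingers move at their own pace and stop on an object; the grip force is fixed at half the most. Time passes only in rows, so rows that do not move let the fingers close. It gives the time, the measured TCP pose, the force and the opening at its end, in the units of the state.
- manip.read_state(): the state, without advancing time (a new reading comes with each control period).
- manip.read_camera(name): name is "side" or "top"; returns a dict with "color" (400x640x3 uint8, red, green, blue), "intrinsics" (3x3 intrinsics, pixels), "k1" (the pictures are not rectified: a ray, as slopes to the right and down, at radius r is drawn at 1 + k1 r^2 times it, then the intrinsics apply), "T" (4x4, takes a point from camera to world coordinates). Camera axes: x right, y down, z forward; pixel columns grow to the right and rows downward; lengths in m; the calibration is good to about 2 mm. A picture is of the moment at which its call begins. There is no depth.
- manip.job_done(): hands the job in, once; it reports no verdict.
The state is a dict: "time_s": time; "joint_positions": joint angles; "qd": joint speeds; "tau": joint torques, N m; "tool_pos": TCP position; "eef_rot": TCP orientation; "force": force on the tool from outside, world axes, zero at the start; "ft_torque": the same for the moment, N m; "opening": opening from 0.0 (shut) to 1.0 (fully open).
Only numpy, scipy, OpenCV 4.12 (cv2) and the standard library are available. Lean on these libraries where they do the work, as an engineer would, in place of code of your own. Each camera call takes 0.05 s, during which the arm holds its last target. There are 200 camera calls.

## Working session

There is one attempt and no reset: what is moved stays moved. The work goes in short steps, Python scripts to look and compute and a tool call to move; the robot and the scene stay as the last step left them, time stands still between calls to the robot, and variables do not carry over. Pictures are saved under pics/ and viewed, about 12 in all and at most 16, crops included, and the job is handed in when it is done.

Besides the shell and the picture viewer there is one more tool, called after ">>>" as name(argument=value, ...), one argument or row to a line, values as JSON. play_rows: Moves the arm, as the interface text tells. Its arguments: {"type":"object","properties":{"commands":{"type":"array","items":{"type":"object","properties":{"delta_rot":{"type":"array","items":{"type":"number"}},"translation":{"type":"array","items":{"type":"number"}},"hand":{"type":"number"}}}}},"required":["commands"]}

```bash
mkdir -p pics; python3 - <<'E'
from station import manip
import cv2,numpy as np
s=manip.read_state()
for k in s: print(k,np.round(s[k],3).tolist())
for n in("top","side"):
    c=manip.read_camera(n); cv2.imwrite(f"pics/{n}0.png",c["color"][:,:,::-1]); print(n,c["intrinsics"].tolist(),c["k1"],np.round(c["T"],4).tolist())
print(manip.tcp_to_grasp)
E
```

```text
time_s 0.0
joint_positions [-1.294, 0.277, 1.506, -0.0, 1.361, -0.121]
qd [-0.002, -0.0, -0.0, 0.001, 0.001, -0.0]
tau [-0.001, -40.458, -23.723, 0.07, 0.035, -0.0]
tool_pos [0.223, -0.53, 0.205]
eef_rot [[-0.001, 0.922, 0.387], [0.002, 0.387, -0.922], [-1.0, 0.0, -0.002]]
force [0.5, -0.062, 0.39]
ft_torque [0.034, 0.018, -0.013]
opening 1.001
top [[459.62435963560534, 0.0, 320.315318898712], [0.0, 459.62435963560534, 197.22680804821036], [0.0, 0.0, 1.0]] -0.03934261120068698 [[-0.0295, -0.9895, 0.1415, 0.3504], [-0.9995, 0.0313, 0.0105, -0.0216], [-0.0149, -0.1411, -0.9899, 1.1834], [0.0, 0.0, 0.0, 1.0]]
side [[473.89729428322386, 0.0, 310.6269565236377], [0.0, 473.89729428322386, 203.51802427504293], [0.0, 0.0, 1.0]] -0.022644624517799767 [[0.9998, 0.0202, -0.0039, 0.5013], [0.0128, -0.4596, 0.888, -1.1007], [0.0161, -0.8879, -0.4598, 0.6204], [0.0, 0.0, 0.0, 1.0]]
0.0188
```

View pics/top0.png

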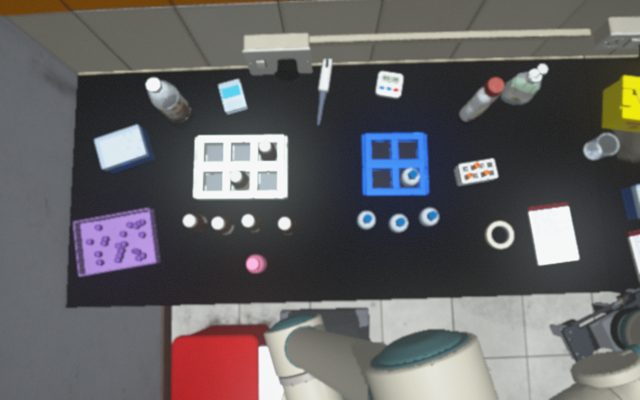

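View pics/side0.png

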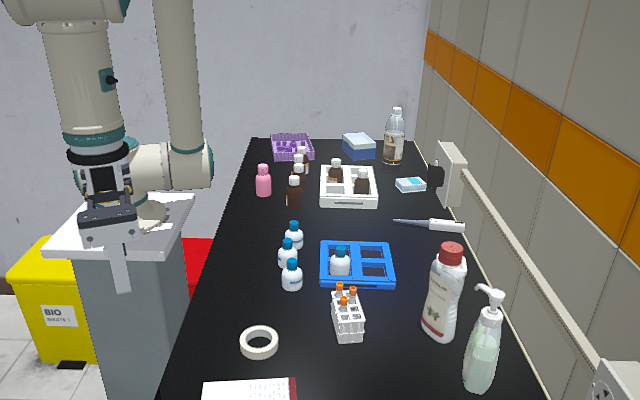

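```bash
cat > h.py <<'E'
from station import manip
import cv2,numpy as np
def cam(n): return manip.read_camera(n)
def ray(c,uv):
    p=cv2.undistortPoints(np.array(uv,float).reshape(-1,1,2),c["intrinsics"],np.array([c["k1"],0,0,0.])).reshape(-1,2)
    d=np.c_[p,np.ones(len(p))]@c["T"][:3,:3].T
    return c["T"][:3,3],d
def plane(c,uv,z):
    o,d=ray(c,uv); return o+d*((z-o[2])/d[:,2])[:,None]
def proj(c,P):
    T=np.linalg.inv(c["T"]); P=np.atleast_2d(P).astype(float)
    return cv2.projectPoints(P,cv2.Rodrigues(T[:3,:3])[0],T[:3,3],c["intrinsics"],np.array([c["k1"],0,0,0.]))[0].reshape(-1,2)
E
python3 - <<'E'
import cv2
i=cv2.imread("pics/top0.png")
cv2.imwrite("pics/crop1.png",cv2.resize(i[122:285,172:302],None,fx=4.5,fy=3.6 and 4.5,interpolation=cv2.INTER_CUBIC)[:600])
a=cv2.resize(i[125:245,345:455],None,fx=5,fy=5,interpolation=cv2.INTER_CUBIC); cv2.imwrite("pics/crop2.png",a)
E
```

```text
(no output)
```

View pics/crop1.png

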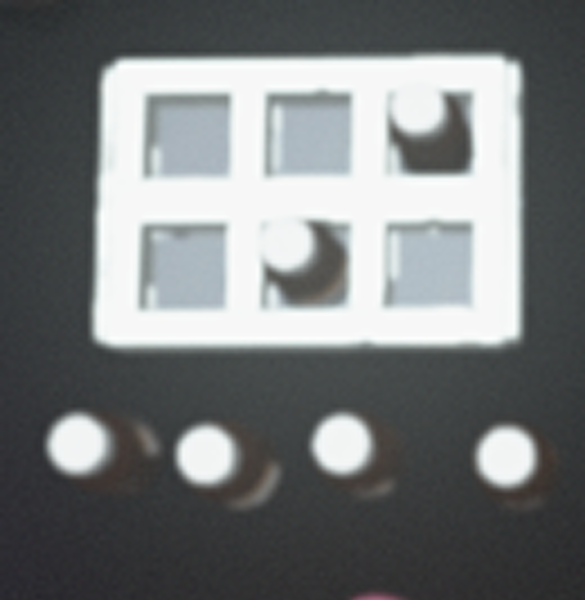

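View pics/crop2.png

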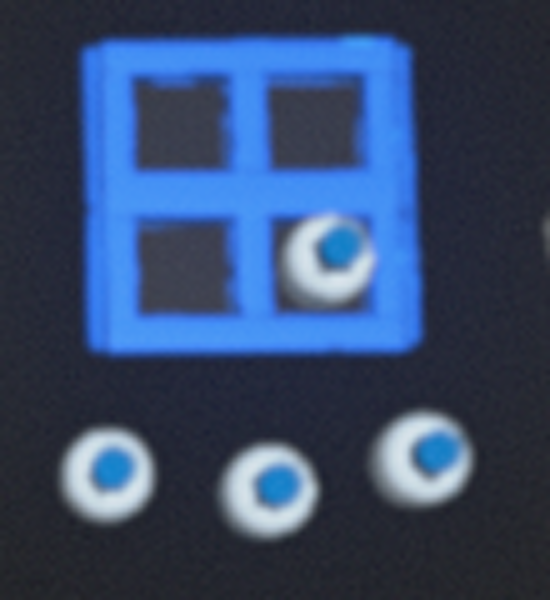

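```bash
cat > meas.py <<'E'
from h import *
def blobs(mask,lo,hi,f=4):
    n,l,st,ce=cv2.connectedComponentsWithStats(mask.astype(np.uint8))
    return [(ce[i],st[i]) for i in range(1,n) if lo<st[i][4]<hi]
def up(c,f=4):
    return cv2.resize(c["color"],None,fx=f,fy=f,interpolation=cv2.INTER_CUBIC)
def px(p,f=4): return (np.array(p,float)+.5)/f-.5
E
python3 - <<'E'
from meas import *
c=cam("top"); f=4; U=up(c); hsv=cv2.cvtColor(U,cv2.COLOR_RGB2HSV); g=cv2.cvtColor(U,cv2.COLOR_RGB2GRAY)
def roi(m,x0,x1,y0,y1):
    r=np.zeros_like(m); r[y0*f:y1*f,x0*f:x1*f]=m[y0*f:y1*f,x0*f:x1*f]; return r
def pockets(m,zt,left):
    out=[]
    for ce,st in blobs(m,3000,7000):
        m2=(m>0); x,y,w,h=st[:4]
        sub=m[y:y+h,x:x+w]>0
        # edge midpoints by median over central half
        rows=range(h//4,3*h//4); cols=range(w//4,3*w//4)
        L=np.median([np.flatnonzero(sub[r])[0] for r in rows]); R=np.median([np.flatnonzero(sub[r])[-1] for r in rows])+1
        T=np.median([np.flatnonzero(sub[:,k])[0] for k in cols]); B=np.median([np.flatnonzero(sub[:,k])[-1] for k in cols])+1
        mx,my=x+(L+R)/2-.5,y+(T+B)/2-.5
        zl,zr=(0.006,zt) if left else (zt,0.006)
        yl=plane(c,px([[x+L-.5,my]]),zl)[0,1]; yr=plane(c,px([[x+R-.5,my]]),zr)[0,1]
        xt=plane(c,px([[mx,y+T-.5]]),0.006)[0,0]; xb=plane(c,px([[mx,y+B-.5]]),zt)[0,0]
        out.append(((xt+xb)/2,(yl+yr)/2)); print("pocket px",np.round(px(ce),1),"xy",np.round(out[-1],4),"size",round(xt-xb,4),round(yl-yr,4))
    return np.array(out)
print("white"); wm=roi(((g>85)&(g<200)&(hsv[...,1]<90)).astype(np.uint8),200,282,138,195)
wm=cv2.morphologyEx(wm,cv2.MORPH_OPEN,np.ones((9,9))); W=pockets(wm,.036,True)
print("blue"); bm=roi(((hsv[...,2]<130)).astype(np.uint8),366,426,136,193)
bm=cv2.morphologyEx(bm,cv2.MORPH_OPEN,np.ones((9,9))); B=pockets(bm,.019,False)
print("brown caps")
for ce,st in blobs(roi((g>170).astype(np.uint8),172,302,208,250),200,4000): print(np.round(px(ce),1),st[4],st[2:4],np.round(plane(c,px([ce]),.092)[0],4))
print("rack brown in", [np.round(plane(c,[p],.099)[0],4) for p in [(265,146),(236,176)]])
print("blue caps")
bl=((hsv[...,0]>95)&(hsv[...,0]<115)&(hsv[...,1]>150)&(hsv[...,2]>80)).astype(np.uint8)
for ce,st in blobs(roi(bl,345,455,200,245),100,3000): print(np.round(px(ce),1),st[4],st[2:4],np.round(plane(c,px([ce]),.065)[0],4))
for ce,st in blobs(roi((g>110).astype(np.uint8),345,455,200,245),100,6000): print(" whitebody",np.round(px(ce),1),st[4],st[2:4])
# rack outline in the picture
for nm,m in(("w",(g>200)),("b",(hsv[...,0]>100)&(hsv[...,0]<118)&(hsv[...,1]>140)&(hsv[...,2]>130))):
    r=roi(m.astype(np.uint8),*( (185,295,130,205) if nm=="w" else (355,435,128,200)))
    k=max(cv2.findContours(r,cv2.RETR_EXTERNAL,cv2.CHAIN_APPROX_NONE)[0],key=cv2.contourArea); R=cv2.minAreaRect(k); print(nm,R)
E
```

```text
white
pocket px [241.3 150.6] xy [0.6449 0.1918] size 0.0557 0.0447
pocket px [213.2 151.1] xy [0.6468 0.2676] size 0.0558 0.0567
pocket px [267.5 180.1] xy [0.5662 0.1233] size 0.0533 0.0431
pocket px [212.1 180.4] xy [0.5691 0.2698] size 0.0549 0.0563
blue
pocket px [380.6 149.6] xy [ 0.6374 -0.1703] size 0.046 0.0453
pocket px [407.4 149.7] xy [ 0.6352 -0.2397] size 0.0459 0.0455
pocket px [381.4 178.2] xy [ 0.5632 -0.1683] size 0.0483 0.0455
brown caps
[247.5 220.2] 2008 [50 52] [0.4563 0.1655 0.092 ]
[188.8 220.2] 1967 [51 50] [0.4606 0.3071 0.092 ]
[217.3 222.6] 1988 [50 50] [0.4528 0.2382 0.092 ]
[284. 223.] 2000 [50 50] [0.4471 0.0782 0.092 ]
rack brown in [array([0.6353, 0.1205, 0.099 ]), array([0.5634, 0.1915, 0.099 ])]
blue caps
[431.9 215. ] 697 [32 29] [ 0.4578 -0.2808  0.065 ]
[367.1 218.3] 626 [29 28] [ 0.4546 -0.1222  0.065 ]
[400.2 221.6] 650 [30 28] [ 0.444  -0.2024  0.065 ]
 whitebody [428.9 216.4] 3813 [76 73]
 whitebody [366.1 219.5] 3914 [73 74]
 whitebody [398.3 222.7] 3919 [76 75]
w ((960.9779052734375, 666.5262451171875), (254.27105712890625, 376.9046325683594), 89.7698974609375)
b ((1581.098388671875, 656.1544189453125), (255.49526977539062, 269.7574462890625), 89.08334350585938)
```

```bash
cat > rack.py <<'E'
from meas import *
def edges(c,m,x0,x1,y0,y1,zt,left):
    "fit the 4 sides of the outline (m: upsampled mask), far/away sides at z=zt, sides facing the camera at z=0"
    f=4; s=m[y0*f:y1*f,x0*f:x1*f].astype(np.uint8)
    k=max(cv2.findContours(s,cv2.RETR_EXTERNAL,cv2.CHAIN_APPROX_NONE)[0],key=cv2.contourArea)
    s=cv2.drawContours(np.zeros_like(s),[k],-1,1,-1)>0
    X,Y,w,h=cv2.boundingRect(k); rows=np.arange(Y+h//8,Y+7*h//8); cols=np.arange(X+w//8,X+7*w//8)
    P=lambda x,y:px(np.c_[x+x0*f,y+y0*f])
    L=P([np.flatnonzero(s[r])[0]-.5 for r in rows],rows); R=P([np.flatnonzero(s[r])[-1]+.5 for r in rows],rows)
    T=P(cols,[np.flatnonzero(s[:,q])[0]-.5 for q in cols]); B=P(cols,[np.flatnonzero(s[:,q])[-1]+.5 for q in cols])
    zl,zr=(zt,0) if left else (0,zt)
    fit=lambda uv,z,a:np.polyfit(plane(c,uv,z)[:,1-a],plane(c,uv,z)[:,a],1)  # coordinate a as line of the other
    return fit(L,zl,1),fit(R,zr,1),fit(T,zt,0),fit(B,0,0)
def pose(c,m,box,zt,left):
    L,R,T,B=edges(c,m,*box,zt,left)
    x=(np.polyval(T,.2 if left else -.2)+np.polyval(B,.2 if left else -.2))/2; y=0
    for _ in range(5): y=(np.polyval(L,x)+np.polyval(R,x))/2; x=(np.polyval(T,y)+np.polyval(B,y))/2
    print("centre",np.round([x,y],4),"size",np.round([np.polyval(T,y)-np.polyval(B,y),np.polyval(L,x)-np.polyval(R,x)],4),"yaws",np.round(np.degrees([L[0],R[0],T[0],B[0]]),2))
    return x,y
E
python3 - <<'E'
from rack import *
c=cam("top"); U=up(c); g=cv2.cvtColor(U,cv2.COLOR_RGB2GRAY)
for t in(120,150): pose(c,g>t,(185,295,128,205),.036,True)
b=U[...,2].astype(int); r=U[...,0].astype(int)
for t in(90,120): pose(c,(b>t),(352,438,126,203),.019,False)
E
```

```text
Traceback (most recent call last):
  File "rack.py", line 15, in pose
    L,R,T,B=edges(c,m,*box,zt,left)
            ~~~~~^^^^^^^^^^^^^^^^^^
  File "rack.py", line 9, in edges
    L=P([np.flatnonzero(s[r])[0]-.5 for r in rows],rows); R=P([np.flatnonzero(s[r])[-1]+.5 for r in rows],rows)
  File "rack.py", line 8, in <lambda>
    P=lambda x,y:px(np.c_[x+x0*f,y+y0*f])
                          ~^~~~~
TypeError: can only concatenate list (not "int") to list
```

```bash
sed -i 's/np.c_\[x+x0\*f,y+y0\*f\]/np.c_[np.array(x)+x0*f,np.array(y)+y0*f]/' rack.py
python3 - <<'E'
from rack import *
c=cam("top"); U=up(c); g=cv2.cvtColor(U,cv2.COLOR_RGB2GRAY)
for t in(120,150): pose(c,g>t,(185,295,128,205),.036,True)
b=U[...,2].astype(int)
for t in(90,120): pose(c,(b>t),(352,438,126,203),.019,False)
E
```

```text
centre [0.6038 0.1947] size [0.1653 0.241 ] yaws [-1.37 -0.94  1.31  1.5 ]
centre [0.604  0.1948] size [0.1633 0.2391] yaws [-1.46 -0.78  1.38  1.47]
centre [ 0.6005 -0.2046] size [0.168  0.1741] yaws [-1.3  -1.23  0.96  1.56]
centre [ 0.6005 -0.2045] size [0.1657 0.1718] yaws [-1.64 -1.03  0.96  1.31]
```

>>> play_rows(
  commands=[
    {"delta_rot": [-6.72, 0, 0], "translation": [0, 0, 0], "hand": 0.7},
    {"delta_rot": [-6.72, 0, 0], "translation": [0, 0, 0], "hand": 0.7},
    {"delta_rot": [-6.72, 0, 0], "translation": [0, 0, 0], "hand": 0.7},
    {"delta_rot": [-6.72, 0, 0], "translation": [0, 0, 0], "hand": 0.7},
    {"delta_rot": [-6.72, 0, 0], "translation": [0, 0, 0], "hand": 0.7},
    {"delta_rot": [-6.72, 0, 0], "translation": [0, 0, 0], "hand": 0.7},
    {"delta_rot": [-6.72, 0, 0], "translation": [0, 0, 0], "hand": 0.7},
    {"delta_rot": [-6.72, 0, 0], "translation": [0, 0, 0], "hand": 0.7},
    {"delta_rot": [-6.72, 0, 0], "translation": [0, 0, 0], "hand": 0.7},
    {"delta_rot": [-6.72, 0, 0], "translation": [0, 0, 0], "hand": 0.7},
  ],
)

```text
time_s: 1.08
tool_pos: [0.2224, -0.5287, 0.2033]
eef_rot: [[-0.001, -0.056, 0.998], [0.004, 0.998, 0.056], [-1.0, 0.005, -0.001]]
force: [-0.1, 0.4, -0.3]
opening: 0.699
```

>>> play_rows(
  commands=[
    {"delta_rot": [3.2, 0, 0], "translation": [0.003, 0.033, 0.0205], "hand": 0.7},
    {"delta_rot": [0, 0, 0], "translation": [0.003, 0.034, 0.0195], "hand": 0.7},
    {"delta_rot": [0, 0, 0], "translation": [0.003, 0.034, 0.0195], "hand": 0.7},
    {"delta_rot": [0, 0, 0], "translation": [0.003, 0.034, 0.0195], "hand": 0.7},
    {"delta_rot": [0, 0, 0], "translation": [0.003, 0.034, 0.0195], "hand": 0.7},
    {"delta_rot": [0, 0, 0], "translation": [0.003, 0.034, 0.0195], "hand": 0.7},
    {"delta_rot": [0, 0, 0], "translation": [0.003, 0.034, 0.0195], "hand": 0.7},
    {"delta_rot": [0, 0, 0], "translation": [0.003, 0.034, 0.0195], "hand": 0.7},
    {"delta_rot": [0, 0, 0], "translation": [0.003, 0.034, 0.0195], "hand": 0.7},
    {"delta_rot": [0, 0, 0], "translation": [0.003, 0.034, 0.0195], "hand": 0.7},
    {"delta_rot": [0, 0, 0], "translation": [0.003, 0.034, 0.0195], "hand": 0.7},
    {"delta_rot": [0, 0, 0], "translation": [0.003, 0.034, 0.0195], "hand": 0.7},
  ],
)

```text
time_s: 2.08
tool_pos: [0.4606, -0.1122, 0.1647]
eef_rot: [[0.001, 0.011, 1.0], [-0.003, 1.0, -0.011], [-1.0, -0.003, 0.001]]
force: [0.5, -0.6, 0.4]
opening: 0.7
```

```bash
cat > look.py <<'E'
from meas import *
import sys
def caps(z=.065,show=True):
    c=cam("top"); U=up(c); hsv=cv2.cvtColor(U,cv2.COLOR_RGB2HSV); g=cv2.cvtColor(U,cv2.COLOR_RGB2GRAY)
    m=((hsv[...,0]>95)&(hsv[...,0]<115)&(hsv[...,1]>150)&(hsv[...,2]>80)).astype(np.uint8); m[:200*4]=0; m[260*4:]=0; m[:,:330*4]=0; m[:,470*4:]=0
    print("blue caps",[(np.round(px(ce),1).tolist(),int(st[4]),np.round(plane(c,px([ce]),z)[0,:2],4).tolist()) for ce,st in blobs(m,100,3000)])
    m=(g>170).astype(np.uint8); m[:207*4]=0; m[250*4:]=0; m[:,:172*4]=0; m[:,302*4:]=0
    print("brown caps",[(np.round(px(ce),1).tolist(),int(st[4]),np.round(plane(c,px([ce]),.092)[0,:2],4).tolist()) for ce,st in blobs(m,200,4000)])
    return c
if __name__=="__main__":
    caps(); s=manip.read_state(); print(s["time_s"],np.round(s["tool_pos"],4),np.round(s["eef_rot"],3).tolist(),s["opening"])
    c=cam("side"); hsv=cv2.cvtColor(up(c),cv2.COLOR_RGB2HSV)
    m=((hsv[...,0]>95)&(hsv[...,0]<115)&(hsv[...,1]>150)&(hsv[...,2]>60)).astype(np.uint8); m[:200*4]=0; m[270*4:]=0; m[:,:265*4]=0; m[:,318*4:]=0
    print("side caps",[(np.round(px(ce),1).tolist(),st[2:].tolist(),np.round(plane(c,px([ce]),.059)[0,:2],4).tolist()) for ce,st in blobs(m,100,6000)])
E
python3 look.py
```

```text
blue caps [([431.7, 214.8], 712, [0.4584, -0.2804]), ([400.2, 221.6], 619, [0.444, -0.2024])]
brown caps [([247.5, 220.2], 2012, [0.4564, 0.1655]), ([188.8, 220.2], 1969, [0.4606, 0.3071]), ([217.3, 222.6], 1989, [0.4528, 0.2383]), ([284.0, 223.0], 2007, [0.4471, 0.0782])]
2.1333 [ 0.4638 -0.1052  0.1642] [[0.004, 0.007, 1.0], [0.004, 1.0, -0.007], [-1.0, 0.004, 0.004]] 0.7008346816221657
side caps [([293.4, 225.2], [38, 43, 1377], [0.4571, -0.1296]), ([287.0, 243.1], [52, 47, 1650], [0.4466, -0.2093]), ([291.7, 263.5], [42, 49, 1793], [0.4608, -0.2878])]
```

>>> play_rows(
  commands=[
    {"delta_rot": [0, 0, 0], "translation": [0.005, -0.009, -0.004], "hand": 0.7},
    {"delta_rot": [0, 0, 0], "translation": [0.02, -0.007, -0.003], "hand": 0.7},
    {"delta_rot": [0, 0, 0], "translation": [0.025, 0, 0], "hand": 0.7},
    {"delta_rot": [0, 0, 0], "translation": [0.015, 0, 0], "hand": 0.7},
    {"delta_rot": [0, 0, 0], "translation": [0, 0, 0], "hand": 0.7},
  ],
)

```text
time_s: 2.6
tool_pos: [0.4539, -0.1298, 0.0975]
eef_rot: [[0.004, -0.0, 1.0], [-0.005, 1.0, 0.0], [-1.0, -0.005, 0.004]]
force: [-0.6, 0.6, 0.0]
opening: 0.7
```

>>> play_rows(
  commands=[
    {"delta_rot": [0, 0, 0], "translation": [0.01, 0.004, 0.001], "hand": 0.7},
    {"delta_rot": [0, 0, 0], "translation": [0.02, 0.002, 0.001], "hand": 0.7},
    {"delta_rot": [0, 0, 0], "translation": [0.02, 0, 0], "hand": 0.7},
    {"delta_rot": [0, 0, 0], "translation": [0.015, 0, 0], "hand": 0.7},
    {"delta_rot": [0, 0, 0], "translation": [0.005, 0, 0], "hand": 0.7},
    {"delta_rot": [0, 0, 0], "translation": [0, 0, 0], "hand": 0.7},
    {"delta_rot": [0, 0, 0], "translation": [0, 0, 0], "hand": 0.7},
  ],
)

```text
time_s: 3.18
tool_pos: [0.4541, -0.136, 0.0283]
eef_rot: [[0.006, 0.013, 1.0], [-0.01, 1.0, -0.013], [-1.0, -0.01, 0.006]]
force: [-0.0, 0.3, 1.0]
opening: 0.7
```

>>> play_rows(
  commands=[
    {"delta_rot": [0, 0, 0], "translation": [0, 0, 0], "hand": 0.7},
    {"delta_rot": [0, 0, 0], "translation": [0, 0, 0], "hand": 0.7},
    {"delta_rot": [0, 0, 0], "translation": [0, 0, 0], "hand": 0.7},
  ],
)

```text
time_s: 3.43
tool_pos: [0.4555, -0.1381, 0.031]
eef_rot: [[0.01, 0.015, 1.0], [-0.012, 1.0, -0.015], [-1.0, -0.012, 0.01]]
force: [-0.4, 0.3, -0.5]
opening: 0.697
```

>>> play_rows(
  commands=[
    {"delta_rot": [0, 0, 0], "translation": [0, 0.005, 0], "hand": 0.7},
    {"delta_rot": [0, 0, 0], "translation": [0, 0, 0], "hand": 0.7},
  ],
)

```text
time_s: 3.6
tool_pos: [0.4565, -0.1332, 0.0322]
eef_rot: [[0.013, 0.015, 1.0], [-0.013, 1.0, -0.015], [-1.0, -0.013, 0.013]]
force: [-0.6, 0.1, -1.1]
opening: 0.7
```

>>> play_rows(
  commands=[
    {"delta_rot": [-0.8, 0.75, 0.75], "translation": [0, 0.011, 0], "hand": 0.7},
    {"delta_rot": [0, 0, 0], "translation": [0.001, 0.0005, 0], "hand": 0.7},
  ],
)

```text
time_s: 3.77
tool_pos: [0.4571, -0.1206, 0.0318]
eef_rot: [[0.0, -0.0, 1.0], [0.001, 1.0, 0.0], [-1.0, 0.001, 0.0]]
force: [-1.1, 1.1, 0.4]
opening: 0.704
```

>>> play_rows(
  commands=[
    {"delta_rot": [0, 0, 0], "translation": [0.013, 0, 0], "hand": 0.7},
  ],
)

```text
time_s: 3.85
tool_pos: [0.4591, -0.1206, 0.0203]
eef_rot: [[0.004, -0.002, 1.0], [-0.001, 1.0, 0.002], [-1.0, -0.001, 0.004]]
force: [0.7, 0.2, -0.4]
opening: 0.701
```

>>> play_rows(
  commands=[
    {"delta_rot": [0, 0.1, 0], "translation": [0.004, -0.001, -0.002], "hand": 0.7},
    {"delta_rot": [0, 0, 0], "translation": [0.001, 0, 0], "hand": 0},
    {"delta_rot": [0, 0, 0], "translation": [0.001, 0, 0], "hand": 0},
    {"delta_rot": [0, 0, 0], "translation": [0, 0, 0], "hand": 0},
    {"delta_rot": [0, 0, 0], "translation": [0, 0, 0], "hand": 0},
  ],
)

```text
time_s: 4.27
tool_pos: [0.4559, -0.1199, 0.0126]
eef_rot: [[-0.001, -0.004, 1.0], [0.001, 1.0, 0.004], [-1.0, 0.001, -0.001]]
force: [-0.1, -0.1, -0.4]
opening: 0.461
```

>>> play_rows(
  commands=[
    {"delta_rot": [0, 0, 0], "translation": [0, 0, 0], "hand": 0.55},
    {"delta_rot": [0, 0, 0], "translation": [-0.005, -0.001, 0], "hand": 0.55},
    {"delta_rot": [0, 0, 0], "translation": [0, 0, 0], "hand": 0.4},
    {"delta_rot": [0, 0, 0], "translation": [0, 0, 0], "hand": 0},
    {"delta_rot": [0, 0, 0], "translation": [0, 0, 0], "hand": 0},
  ],
)

```text
time_s: 4.68
tool_pos: [0.4565, -0.1215, 0.0191]
eef_rot: [[0.0, -0.004, 1.0], [0.0, 1.0, 0.004], [-1.0, 0.0, 0.0]]
force: [0.4, -1.1, -1.5]
opening: 0.457
```

>>> play_rows(
  commands=[
    {"delta_rot": [0, 0, 0], "translation": [-0.02, 0, 0], "hand": 0},
    {"delta_rot": [0, 0, 0], "translation": [-0.03, 0, 0], "hand": 0},
    {"delta_rot": [0, 0, 0], "translation": [-0.03, -0.004, 0.015], "hand": 0},
    {"delta_rot": [0, 0, 0], "translation": [-0.01, -0.008, 0.03], "hand": 0},
    {"delta_rot": [0, 0, 0], "translation": [0, -0.008, 0.03], "hand": 0},
    {"delta_rot": [0, 0, 0], "translation": [0, -0.008, 0.03], "hand": 0},
    {"delta_rot": [0, 0, 0], "translation": [0, -0.008, 0.03], "hand": 0},
    {"delta_rot": [0, 0, 0], "translation": [0, -0.006, 0.02], "hand": 0},
    {"delta_rot": [0, 0, 0], "translation": [0, -0.002, 0.01], "hand": 0},
    {"delta_rot": [0, 0, 0], "translation": [0, 0, 0], "hand": 0},
    {"delta_rot": [0, 0, 0], "translation": [0, 0, 0], "hand": 0},
  ],
)

```text
time_s: 5.6
tool_pos: [0.6242, -0.1651, 0.11]
eef_rot: [[-0.006, -0.003, 1.0], [0.003, 1.0, 0.003], [-1.0, 0.003, -0.006]]
force: [-0.8, 0.4, -1.0]
opening: 0.454
```

>>> play_rows(
  commands=[
    {"delta_rot": [-0.2, -0.35, -0.2], "translation": [0.01, -0.004, 0.011], "hand": 0},
    {"delta_rot": [0, 0, 0], "translation": [0.025, 0, 0.003], "hand": 0},
    {"delta_rot": [0, 0, 0], "translation": [0.015, 0, 0], "hand": 0},
    {"delta_rot": [0, 0, 0], "translation": [0, 0, 0], "hand": 0},
    {"delta_rot": [0, 0, 0], "translation": [0, 0, 0], "hand": 0},
  ],
)

```text
time_s: 6.02
tool_pos: [0.636, -0.1687, 0.0569]
eef_rot: [[-0.001, -0.007, 1.0], [-0.001, 1.0, 0.007], [-1.0, -0.001, -0.001]]
force: [-0.4, 0.7, -0.9]
opening: 0.461
```

```bash
python3 - <<'E'
from h import *
c=cam("side"); i=c["color"][:,:,::-1]; cv2.imwrite("pics/side1.png",cv2.resize(i[190:300,270:420],None,fx=5,fy=5,interpolation=cv2.INTER_CUBIC))
s=manip.read_state(); print(np.round(s["tool_pos"],4),np.round(s["eef_rot"],3).tolist())
E
```

```text
[ 0.6357 -0.1686  0.0568] [[-0.001, -0.007, 1.0], [-0.0, 1.0, 0.007], [-1.0, -0.0, -0.001]]
```

View pics/side1.png

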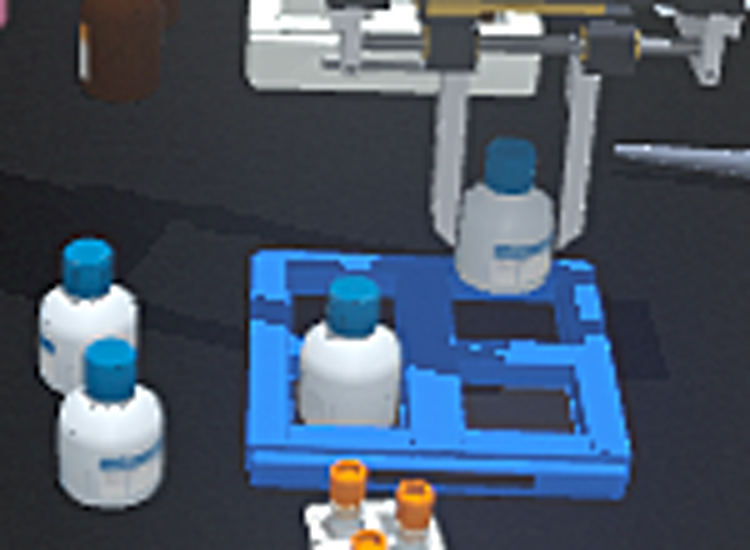

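>>> play_rows(
  commands=[
    {"delta_rot": [-0.2, 0, 0], "translation": [0.006, -0.001, 0.0035], "hand": 0},
    {"delta_rot": [0, 0, 0], "translation": [0.01, 0, 0], "hand": 0},
    {"delta_rot": [0, 0, 0], "translation": [0.004, 0, 0], "hand": 0},
  ],
)

```text
time_s: 6.32
tool_pos: [0.641, -0.1703, 0.0387]
eef_rot: [[0.004, -0.011, 1.0], [-0.002, 1.0, 0.011], [-1.0, -0.002, 0.004]]
force: [-0.5, -0.2, -0.6]
opening: 0.458
```

>>> play_rows(
  commands=[
    {"delta_rot": [-0.5, 0.23, 0.1], "translation": [0.005, 0.0005, -0.0015], "hand": 0},
    {"delta_rot": [0, 0, 0], "translation": [0.005, 0, 0], "hand": 0},
    {"delta_rot": [0, 0, 0], "translation": [0.003, 0, 0], "hand": 0},
  ],
)

```text
time_s: 6.57
tool_pos: [0.6396, -0.17, 0.0247]
eef_rot: [[0.001, -0.021, 1.0], [-0.001, 1.0, 0.021], [-1.0, -0.001, 0.0]]
force: [-0.6, -0.1, -0.7]
opening: 0.456
```

>>> play_rows(
  commands=[
    {"delta_rot": [0, 0, 0], "translation": [0, 0, 0], "hand": 0.6},
    {"delta_rot": [0, 0, 0], "translation": [0, 0, 0], "hand": 0.6},
    {"delta_rot": [0, 0, 0], "translation": [0, 0, 0], "hand": 0.6},
    {"delta_rot": [0, 0, 0], "translation": [-0.015, 0, 0], "hand": 0.6},
    {"delta_rot": [0, 0, 0], "translation": [-0.03, 0, 0], "hand": 0.6},
    {"delta_rot": [0, 0, 0], "translation": [-0.03, 0, 0], "hand": 0.6},
    {"delta_rot": [0, 0, 0], "translation": [-0.01, -0.004, -0.03], "hand": 0.6},
    {"delta_rot": [0, 0, 0], "translation": [0, -0.006, -0.035], "hand": 0.7},
    {"delta_rot": [0, 0, 0], "translation": [0, -0.006, -0.035], "hand": 0.7},
    {"delta_rot": [0, 0, 0], "translation": [0, -0.006, -0.035], "hand": 0.7},
    {"delta_rot": [0, 0, 0], "translation": [0, -0.006, -0.03], "hand": 0.7},
    {"delta_rot": [0, 0, 0], "translation": [0, -0.003, -0.015], "hand": 0.7},
    {"delta_rot": [0.5, 0, 0], "translation": [0, 0, 0], "hand": 0.7},
    {"delta_rot": [0, 0, 0], "translation": [0, 0, 0], "hand": 0.7},
  ],
)

```text
time_s: 7.73
tool_pos: [0.4572, -0.2064, 0.116]
eef_rot: [[0.01, -0.013, 1.0], [-0.007, 1.0, 0.013], [-1.0, -0.007, 0.01]]
force: [-0.1, 1.0, -0.4]
opening: 0.699
```

```bash
python3 look.py
```

```text
blue caps []
brown caps [([188.8, 220.2], 1998, [0.4606, 0.3071]), ([247.5, 220.2], 2037, [0.4564, 0.1655]), ([217.3, 222.6], 2018, [0.4528, 0.2382]), ([284.0, 223.0], 2031, [0.4472, 0.0783])]
7.7833 [ 0.4575 -0.2063  0.116 ] [[0.01, -0.014, 1.0], [-0.007, 1.0, 0.014], [-1.0, -0.007, 0.01]] 0.6995306608054304
side caps [([287.0, 243.1], [40, 48, 1631], [0.4467, -0.2093]), ([291.8, 263.4], [43, 50, 1818], [0.4609, -0.2876])]
```

>>> play_rows(
  commands=[
    {"delta_rot": [0.8, 0.57, 0.4], "translation": [0.005, 0.004, -0.011], "hand": 0.7},
    {"delta_rot": [0, 0, 0], "translation": [0.02, 0, 0], "hand": 0.7},
    {"delta_rot": [0, 0, 0], "translation": [0.025, 0, 0], "hand": 0.7},
    {"delta_rot": [0, 0, 0], "translation": [0.02, 0, 0], "hand": 0.7},
    {"delta_rot": [0, 0, 0], "translation": [0.005, 0, 0], "hand": 0.7},
    {"delta_rot": [0, 0, 0], "translation": [0, 0, 0], "hand": 0.7},
  ],
)

```text
time_s: 8.33
tool_pos: [0.4531, -0.2017, 0.0377]
eef_rot: [[0.004, -0.003, 1.0], [-0.0, 1.0, 0.003], [-1.0, -0.0, 0.004]]
force: [-0.2, -0.4, -0.2]
opening: 0.698
```

>>> play_rows(
  commands=[
    {"delta_rot": [0.2, 0.2, 0], "translation": [0.003, -0.0005, -0.006], "hand": 0.7},
    {"delta_rot": [0, 0, 0], "translation": [0.008, 0, -0.001], "hand": 0.7},
    {"delta_rot": [0, 0, 0], "translation": [0.005, 0, 0], "hand": 0.5},
    {"delta_rot": [0, 0, 0], "translation": [0, 0, 0], "hand": 0.0},
    {"delta_rot": [0, 0, 0], "translation": [0, 0, 0], "hand": 0},
    {"delta_rot": [0, 0, 0], "translation": [0, 0, 0], "hand": 0},
  ],
)

```text
time_s: 8.83
tool_pos: [0.4478, -0.2029, 0.0222]
eef_rot: [[0.002, 0.0, 1.0], [-0.002, 1.0, -0.0], [-1.0, -0.002, 0.002]]
force: [-0.8, 0.7, -0.5]
opening: 0.464
```

>>> play_rows(
  commands=[
    {"delta_rot": [0, 0, 0], "translation": [-0.02, 0, 0], "hand": 0},
    {"delta_rot": [0, 0, 0], "translation": [-0.03, 0, 0], "hand": 0},
    {"delta_rot": [0, 0, 0], "translation": [-0.02, 0.006, 0.015], "hand": 0},
    {"delta_rot": [0, 0, 0], "translation": [0, 0.008, 0.025], "hand": 0},
    {"delta_rot": [0, 0, 0], "translation": [0, 0.008, 0.025], "hand": 0},
    {"delta_rot": [0, 0, 0], "translation": [0, 0.006, 0.02], "hand": 0},
    {"delta_rot": [0, 0, 0], "translation": [0, 0.004, 0.012], "hand": 0},
    {"delta_rot": [0, 0, 0], "translation": [0.005, 0.001, 0.005], "hand": 0},
    {"delta_rot": [0, 0, 0], "translation": [0.005, 0, 0], "hand": 0},
    {"delta_rot": [0, 0, 0], "translation": [0, 0, 0], "hand": 0},
  ],
)

```text
time_s: 9.67
tool_pos: [0.554, -0.169, 0.0887]
eef_rot: [[0.008, 0.002, 1.0], [-0.004, 1.0, -0.002], [-1.0, -0.004, 0.008]]
force: [-0.5, 0.4, -0.2]
opening: 0.46
```

>>> play_rows(
  commands=[
    {"delta_rot": [-0.1, 0.46, 0.23], "translation": [0.008, 0, 0.009], "hand": 0},
    {"delta_rot": [0, 0, 0], "translation": [0.015, 0, 0.001], "hand": 0},
    {"delta_rot": [0, 0, 0], "translation": [0.01, 0, 0], "hand": 0},
    {"delta_rot": [0, 0, 0], "translation": [0, 0, 0], "hand": 0},
  ],
)

```text
time_s: 10.0
tool_pos: [0.5622, -0.1701, 0.053]
eef_rot: [[-0.004, 0.003, 1.0], [0.001, 1.0, -0.003], [-1.0, 0.001, -0.004]]
force: [-0.6, 0.3, -0.8]
opening: 0.456
```

>>> play_rows(
  commands=[
    {"delta_rot": [-0.1, -0.2, 0], "translation": [0.006, 0.001, 0.001], "hand": 0},
    {"delta_rot": [0, 0, 0], "translation": [0.006, 0, 0], "hand": 0},
    {"delta_rot": [0, 0, 0], "translation": [0.003, 0, 0], "hand": 0},
  ],
)

```text
time_s: 10.25
tool_pos: [0.5626, -0.1697, 0.0365]
eef_rot: [[-0.001, 0.002, 1.0], [0.001, 1.0, -0.002], [-1.0, 0.001, -0.001]]
force: [-0.3, 0.2, -0.4]
opening: 0.461
```

>>> play_rows(
  commands=[
    {"delta_rot": [0, 0, 0], "translation": [0.004, 0, 0.0005], "hand": 0},
    {"delta_rot": [0, 0, 0], "translation": [0.003, 0, 0], "hand": 0},
    {"delta_rot": [0, 0, 0], "translation": [0.001, 0, 0], "hand": 0},
  ],
)

```text
time_s: 10.5
tool_pos: [0.5629, -0.1697, 0.0281]
eef_rot: [[-0.001, 0.002, 1.0], [0.001, 1.0, -0.002], [-1.0, 0.001, -0.001]]
force: [-2.7, 1.3, 8.5]
opening: 0.456
```

>>> play_rows(
  commands=[
    {"delta_rot": [0, 0, 0], "translation": [0, 0, 0], "hand": 0.6},
    {"delta_rot": [0, 0, 0], "translation": [0, 0, 0], "hand": 0.6},
    {"delta_rot": [0, 0, 0], "translation": [0, 0, 0], "hand": 0.6},
    {"delta_rot": [0, 0, 0], "translation": [-0.015, 0, 0], "hand": 0.6},
    {"delta_rot": [0, 0, 0], "translation": [-0.03, 0, 0], "hand": 0.6},
    {"delta_rot": [0, 0, 0], "translation": [-0.03, 0, 0], "hand": 0.6},
    {"delta_rot": [0, 0, 0], "translation": [-0.01, -0.015, -0.02], "hand": 0.6},
    {"delta_rot": [0, 0, 0], "translation": [0, -0.025, -0.025], "hand": 0.7},
    {"delta_rot": [0, 0, 0], "translation": [0, -0.025, -0.025], "hand": 0.7},
    {"delta_rot": [0, 0, 0], "translation": [0, -0.025, -0.02], "hand": 0.7},
    {"delta_rot": [0, 0, 0], "translation": [0, -0.015, -0.01], "hand": 0.7},
    {"delta_rot": [0, 0, 0], "translation": [0, -0.005, -0.003], "hand": 0.7},
    {"delta_rot": [0, 0, 0], "translation": [0, 0, 0], "hand": 0.7},
    {"delta_rot": [0, 0, 0], "translation": [0, 0, 0], "hand": 0.7},
  ],
)

```text
time_s: 11.67
tool_pos: [0.4602, -0.2841, 0.1204]
eef_rot: [[0.009, -0.001, 1.0], [-0.004, 1.0, 0.001], [-1.0, -0.004, 0.009]]
force: [0.6, 1.2, 1.3]
opening: 0.7
```

```bash
python3 look.py
```

```text
blue caps [([431.7, 214.9], 457, [0.4582, -0.2803])]
brown caps [([247.5, 220.2], 2010, [0.4563, 0.1655]), ([188.8, 220.2], 1967, [0.4606, 0.3071]), ([217.3, 222.6], 1990, [0.4528, 0.2382]), ([284.0, 223.0], 2003, [0.4471, 0.0782])]
11.7167 [ 0.4604 -0.2839  0.1203] [[0.009, -0.002, 1.0], [-0.005, 1.0, 0.002], [-1.0, -0.005, 0.009]] 0.6971215845715796
side caps [([291.5, 263.4], [44, 50, 1881], [0.4604, -0.2874])]
```

>>> play_rows(
  commands=[
    {"delta_rot": [0.1, 0.5, 0.28], "translation": [0.005, 0.0035, -0.001], "hand": 0.7},
    {"delta_rot": [0, 0, 0], "translation": [0.02, 0, 0], "hand": 0.7},
    {"delta_rot": [0, 0, 0], "translation": [0.025, 0, 0], "hand": 0.7},
    {"delta_rot": [0, 0, 0], "translation": [0.025, 0, 0], "hand": 0.7},
    {"delta_rot": [0, 0, 0], "translation": [0.01, 0, 0], "hand": 0.7},
    {"delta_rot": [0, 0, 0], "translation": [0, 0, 0], "hand": 0.7},
  ],
)

```text
time_s: 12.27
tool_pos: [0.4653, -0.274, 0.0317]
eef_rot: [[0.002, -0.009, 1.0], [0.001, 1.0, 0.009], [-1.0, 0.001, 0.002]]
force: [-0.3, 0.4, 0.1]
opening: 0.7
```

>>> play_rows(
  commands=[
    {"delta_rot": [0.5, 0.1, 0], "translation": [0.001, -0.006, -0.006], "hand": 0.7},
    {"delta_rot": [0, 0, 0], "translation": [0.005, 0, 0], "hand": 0.7},
    {"delta_rot": [0, 0, 0], "translation": [0.003, 0, 0], "hand": 0.7},
    {"delta_rot": [0, 0, 0], "translation": [0, 0, 0], "hand": 0.7},
  ],
)

```text
time_s: 12.6
tool_pos: [0.4605, -0.2786, 0.0222]
eef_rot: [[-0.0, -0.003, 1.0], [0.002, 1.0, 0.003], [-1.0, 0.002, -0.0]]
force: [-0.0, -0.9, -0.3]
opening: 0.697
```

Good enough (y offset ~2 mm); a small shift while closing.

>>> play_rows(
  commands=[
    {"delta_rot": [0, 0, 0], "translation": [0, -0.0015, 0], "hand": 0.55},
    {"delta_rot": [0, 0, 0], "translation": [0, 0, 0], "hand": 0},
    {"delta_rot": [0, 0, 0], "translation": [0, 0, 0], "hand": 0},
    {"delta_rot": [0, 0, 0], "translation": [0, 0, 0], "hand": 0},
  ],
)

```text
time_s: 12.93
tool_pos: [0.4617, -0.2814, 0.024]
eef_rot: [[0.003, -0.003, 1.0], [-0.0, 1.0, 0.003], [-1.0, -0.0, 0.003]]
force: [0.3, -0.8, -0.7]
opening: 0.46
```

>>> play_rows(
  commands=[
    {"delta_rot": [0, 0, 0], "translation": [-0.025, 0, 0], "hand": 0},
    {"delta_rot": [0, 0, 0], "translation": [-0.035, 0, 0], "hand": 0},
    {"delta_rot": [0, 0, 0], "translation": [-0.035, 0.004, 0.01], "hand": 0},
    {"delta_rot": [0, 0, 0], "translation": [-0.01, 0.008, 0.03], "hand": 0},
    {"delta_rot": [0, 0, 0], "translation": [0, 0.008, 0.035], "hand": 0},
    {"delta_rot": [0, 0, 0], "translation": [0, 0.008, 0.035], "hand": 0},
    {"delta_rot": [0, 0, 0], "translation": [0, 0.006, 0.03], "hand": 0},
    {"delta_rot": [0, 0, 0], "translation": [0, 0.004, 0.02], "hand": 0},
    {"delta_rot": [0, 0, 0], "translation": [0, 0.002, 0.01], "hand": 0},
    {"delta_rot": [0, 0, 0], "translation": [0, 0, 0], "hand": 0},
    {"delta_rot": [0, 0, 0], "translation": [0, 0, 0], "hand": 0},
  ],
)

```text
time_s: 13.85
tool_pos: [0.6368, -0.2382, 0.1351]
eef_rot: [[0.004, 0.001, 1.0], [0.001, 1.0, -0.001], [-1.0, 0.001, 0.004]]
force: [-0.5, 0.6, -0.7]
opening: 0.456
```

>>> play_rows(
  commands=[
    {"delta_rot": [0, 0.23, -0.05], "translation": [0.015, -0.003, 0.001], "hand": 0},
    {"delta_rot": [0, 0, 0], "translation": [0.03, 0, 0], "hand": 0},
    {"delta_rot": [0, 0, 0], "translation": [0.025, 0, 0], "hand": 0},
    {"delta_rot": [0, 0, 0], "translation": [0.005, 0, 0], "hand": 0},
    {"delta_rot": [0, 0, 0], "translation": [0, 0, 0], "hand": 0},
  ],
)

```text
time_s: 14.27
tool_pos: [0.6329, -0.2434, 0.0562]
eef_rot: [[-0.003, 0.003, 1.0], [-0.001, 1.0, -0.003], [-1.0, -0.001, -0.003]]
force: [0.5, -0.8, -0.9]
opening: 0.456
```

>>> play_rows(
  commands=[
    {"delta_rot": [-0.15, -0.17, 0.05], "translation": [0.003, 0.002, 0.005], "hand": 0},
    {"delta_rot": [0, 0, 0], "translation": [0.006, 0, 0], "hand": 0},
    {"delta_rot": [0, 0, 0], "translation": [0.003, 0, 0], "hand": 0},
  ],
)

```text
time_s: 14.52
tool_pos: [0.6375, -0.2427, 0.0451]
eef_rot: [[0.001, 0.002, 1.0], [-0.001, 1.0, -0.002], [-1.0, -0.001, 0.001]]
force: [0.3, -0.2, -2.0]
opening: 0.455
```

>>> play_rows(
  commands=[
    {"delta_rot": [0, 0, 0], "translation": [0.005, 0.0015, 0], "hand": 0},
    {"delta_rot": [0, 0, 0], "translation": [0.005, 0, 0], "hand": 0},
    {"delta_rot": [0, 0, 0], "translation": [0.003, 0, 0], "hand": 0},
    {"delta_rot": [0, 0, 0], "translation": [0.001, 0, 0], "hand": 0},
  ],
)

```text
time_s: 14.85
tool_pos: [0.6391, -0.2418, 0.032]
eef_rot: [[0.005, 0.002, 1.0], [-0.003, 1.0, -0.002], [-1.0, -0.003, 0.005]]
force: [-1.1, -0.5, -1.2]
opening: 0.457
```

>>> play_rows(
  commands=[
    {"delta_rot": [0, 0, 0], "translation": [0.002, 0, -0.001], "hand": 0},
    {"delta_rot": [0, 0, 0], "translation": [0, 0, 0], "hand": 0.6},
    {"delta_rot": [0, 0, 0], "translation": [0, 0, 0], "hand": 0.6},
    {"delta_rot": [0, 0, 0], "translation": [0, 0, 0], "hand": 0.6},
    {"delta_rot": [0, 0, 0], "translation": [-0.015, 0, 0], "hand": 0.6},
    {"delta_rot": [0, 0, 0], "translation": [-0.03, 0, 0], "hand": 0.6},
    {"delta_rot": [0, 0, 0], "translation": [-0.03, 0, 0], "hand": 0.6},
    {"delta_rot": [0, 0, 0], "translation": [-0.03, 0.015, -0.01], "hand": 0.6},
    {"delta_rot": [0, 0, 0], "translation": [-0.02, 0.03, -0.018], "hand": 0.7},
    {"delta_rot": [0, 0, 0], "translation": [-0.01, 0.033, -0.02], "hand": 0.7},
    {"delta_rot": [0, 0, 0], "translation": [0, 0.033, -0.02], "hand": 0.7},
    {"delta_rot": [0, 0, 0], "translation": [0, 0.033, -0.02], "hand": 0.7},
    {"delta_rot": [0, 0, 0], "translation": [0, 0.033, -0.02], "hand": 0.7},
    {"delta_rot": [0, 0, 0], "translation": [0, 0.033, -0.02], "hand": 0.7},
    {"delta_rot": [0, 0, 0], "translation": [0, 0.033, -0.02], "hand": 0.7},
    {"delta_rot": [0, 0, 0], "translation": [0, 0.033, -0.02], "hand": 0.7},
    {"delta_rot": [0, 0, 0], "translation": [0, 0.02, -0.01], "hand": 0.7},
    {"delta_rot": [0, 0, 0], "translation": [0, 0.008, -0.004], "hand": 0.7},
    {"delta_rot": [0, 0, 0], "translation": [0, 0, 0], "hand": 0.7},
    {"delta_rot": [0, 0, 0], "translation": [0, 0, 0], "hand": 0.7},
  ],
)

```text
time_s: 16.52
tool_pos: [0.4517, 0.0716, 0.1726]
eef_rot: [[0.022, 0.006, 1.0], [-0.006, 1.0, -0.006], [-1.0, -0.006, 0.022]]
force: [0.8, -0.4, 0.4]
opening: 0.698
```

```bash
python3 look.py; python3 - <<'E'
from h import *
c=cam("top"); i=c["color"][:,:,::-1]; cv2.imwrite("pics/top2.png",cv2.resize(i[120:270,170:450],None,fx=2.8,fy=2.8,interpolation=cv2.INTER_CUBIC))
E
```

```text
blue caps []
brown caps [([215.8, 213.7], 2307, [0.4745, 0.2419]), ([290.4, 212.1], 1725, [0.4728, 0.0625]), ([188.8, 220.2], 1951, [0.4606, 0.3071]), ([291.6, 239.1], 3729, [0.4082, 0.0609]), ([217.4, 240.7], 3140, [0.4096, 0.238])]
16.5667 [0.4519 0.0713 0.1725] [[0.022, 0.007, 1.0], [-0.006, 1.0, -0.007], [-1.0, -0.006, 0.022]] 0.6973238191747733
side caps []
```

View pics/top2.png

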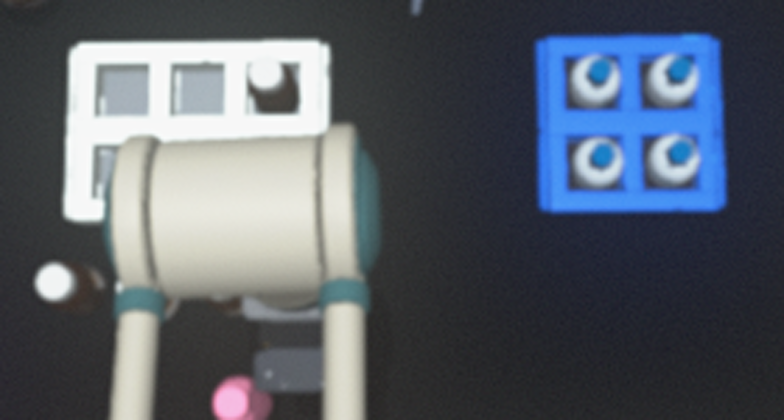

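>>> play_rows(
  commands=[
    {"delta_rot": [-0.4, 1.26, 0.34], "translation": [0.005, 0.006, -0.004], "hand": 0.7},
    {"delta_rot": [0, 0, 0], "translation": [0.02, 0, 0], "hand": 0.7},
    {"delta_rot": [0, 0, 0], "translation": [0.02, 0, 0], "hand": 0.7},
    {"delta_rot": [0, 0, 0], "translation": [0.01, 0, 0], "hand": 0.7},
    {"delta_rot": [0, 0, 0], "translation": [0, 0, 0], "hand": 0.7},
  ],
)

```text
time_s: 17.08
tool_pos: [0.4531, 0.0732, 0.1144]
eef_rot: [[-0.002, 0.008, 1.0], [0.001, 1.0, -0.008], [-1.0, 0.001, -0.002]]
force: [-0.1, 0.1, -0.1]
opening: 0.699
```

>>> play_rows(
  commands=[
    {"delta_rot": [-0.46, -0.1, 0], "translation": [0.005, 0.005, -0.005], "hand": 0.7},
    {"delta_rot": [0, 0, 0], "translation": [0.025, 0, 0], "hand": 0.7},
    {"delta_rot": [0, 0, 0], "translation": [0.025, 0, 0], "hand": 0.7},
    {"delta_rot": [0, 0, 0], "translation": [0.01, 0, 0], "hand": 0.7},
    {"delta_rot": [0, 0, 0], "translation": [0.003, 0, 0], "hand": 0.7},
    {"delta_rot": [0, 0, 0], "translation": [0, 0, 0], "hand": 0.7},
  ],
)

```text
time_s: 17.58
tool_pos: [0.4509, 0.0778, 0.0443]
eef_rot: [[0.001, 0.003, 1.0], [0.002, 1.0, -0.003], [-1.0, 0.002, 0.001]]
force: [-0.3, -0.8, -0.5]
opening: 0.698
```

>>> play_rows(
  commands=[
    {"delta_rot": [-0.2, 0, -0.1], "translation": [0.005, 0.0005, -0.003], "hand": 0.7},
    {"delta_rot": [0, 0, 0], "translation": [0.003, 0, 0], "hand": 0.55},
    {"delta_rot": [0, 0, 0], "translation": [0, 0, 0], "hand": 0},
    {"delta_rot": [0, 0, 0], "translation": [0, 0, 0], "hand": 0},
    {"delta_rot": [0, 0, 0], "translation": [0, 0, 0], "hand": 0},
  ],
)

```text
time_s: 18.0
tool_pos: [0.4499, 0.0787, 0.0382]
eef_rot: [[0.006, -0.001, 1.0], [0.0, 1.0, 0.001], [-1.0, 0.0, 0.006]]
force: [0.6, -0.2, -1.2]
opening: 0.473
```

>>> play_rows(
  commands=[
    {"delta_rot": [0, 0, 0], "translation": [-0.025, 0, 0], "hand": 0},
    {"delta_rot": [0, 0, 0], "translation": [-0.035, 0, 0], "hand": 0},
    {"delta_rot": [0, 0, 0], "translation": [-0.025, 0.006, 0.01], "hand": 0},
    {"delta_rot": [0, 0, 0], "translation": [-0.01, 0.012, 0.025], "hand": 0},
    {"delta_rot": [0, 0, 0], "translation": [0, 0.012, 0.025], "hand": 0},
    {"delta_rot": [0, 0, 0], "translation": [0, 0.01, 0.025], "hand": 0},
    {"delta_rot": [0, 0, 0], "translation": [0, 0.005, 0.015], "hand": 0},
    {"delta_rot": [0, 0, 0], "translation": [0, 0.002, 0.007], "hand": 0},
    {"delta_rot": [0, 0, 0], "translation": [0, 0, 0], "hand": 0},
    {"delta_rot": [0, 0, 0], "translation": [0, 0, 0], "hand": 0},
  ],
)

```text
time_s: 18.83
tool_pos: [0.5573, 0.1276, 0.1398]
eef_rot: [[0.006, -0.0, 1.0], [0.001, 1.0, 0.0], [-1.0, 0.001, 0.006]]
force: [-0.4, -0.4, -0.7]
opening: 0.47
```

>>> play_rows(
  commands=[
    {"delta_rot": [0, 0, 0], "translation": [0.01, -0.001, 0.007], "hand": 0},
    {"delta_rot": [0, 0, 0], "translation": [0.02, 0, 0.001], "hand": 0},
    {"delta_rot": [0, 0, 0], "translation": [0.02, 0, 0], "hand": 0},
    {"delta_rot": [0, 0, 0], "translation": [0, 0, 0], "hand": 0},
    {"delta_rot": [0, 0, 0], "translation": [0, 0, 0], "hand": 0},
  ],
)

```text
time_s: 19.25
tool_pos: [0.5618, 0.1243, 0.0868]
eef_rot: [[0.002, 0.001, 1.0], [-0.0, 1.0, -0.001], [-1.0, -0.0, 0.002]]
force: [0.7, -0.7, -0.4]
opening: 0.467
```

```bash
python3 - <<'E'
from h import *
c=cam("side"); i=c["color"][:,:,::-1]; cv2.imwrite("pics/side2.png",cv2.resize(i[130:230,270:400],None,fx=6,fy=6,interpolation=cv2.INTER_CUBIC))
R=lambda x,y,z=.036:[.604+x+y*.0218,.195+y-x*.0218,z]
print("pocket0 top corners px in crop",np.round((proj(c,[R(-.064,-.096),R(-.012,-.096),R(-.012,-.044),R(-.064,-.044)])-[270,130])*6).tolist())
s=manip.read_state(); p=s["tool_pos"]; print(np.round(p,4),np.round(s["eef_rot"][:,0],3), "axis foot px", np.round((proj(c,[[p[0],p[1]-.0005,p[2]-.038]])-[270,130])*6).tolist())
E
```

```text
pocket0 top corners px in crop [[334.0, 372.0], [445.0, 376.0], [442.0, 329.0], [335.0, 325.0]]
[0.5613 0.1243 0.0866] [ 0.001 -0.001 -1.   ] axis foot px [[384.0, 328.0]]
```

View pics/side2.png

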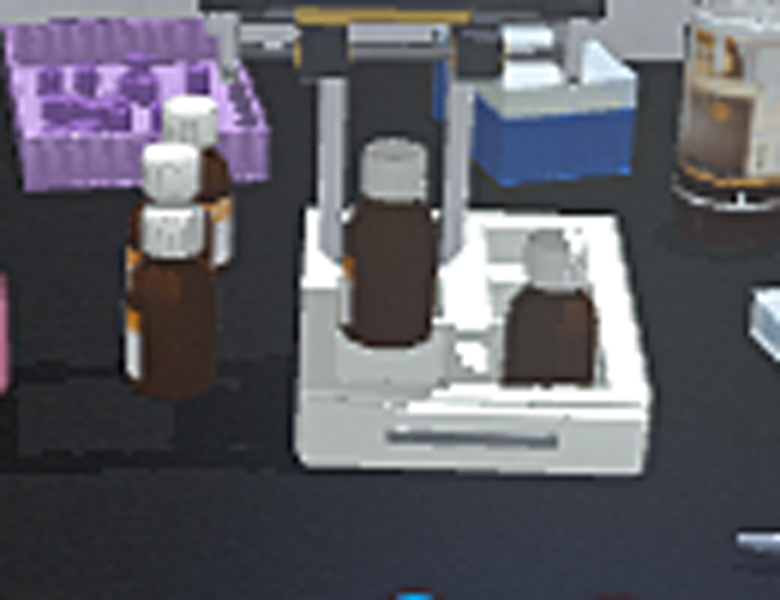

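>>> play_rows(
  commands=[
    {"delta_rot": [0, -0.2, 0], "translation": [0.008, 0.002, 0.003], "hand": 0},
    {"delta_rot": [0, 0, 0], "translation": [0.008, 0, 0], "hand": 0},
    {"delta_rot": [0, 0, 0], "translation": [0.002, 0, 0], "hand": 0},
    {"delta_rot": [0, 0, 0], "translation": [0, 0, 0], "hand": 0},
  ],
)

```text
time_s: 19.63
tool_pos: [0.5657, 0.1262, 0.0694]
eef_rot: [[0.009, 0.001, 1.0], [-0.0, 1.0, -0.001], [-1.0, -0.0, 0.009]]
force: [0.9, -0.7, -1.3]
opening: 0.47
```

>>> play_rows(
  commands=[
    {"delta_rot": [0, 0.2, 0], "translation": [0.008, 0, -0.001], "hand": 0},
    {"delta_rot": [0, 0, 0], "translation": [0.008, 0, 0], "hand": 0},
    {"delta_rot": [0, 0, 0], "translation": [0.004, 0, 0], "hand": 0},
    {"delta_rot": [0, 0, 0], "translation": [0.001, 0, 0], "hand": 0},
  ],
)

```text
time_s: 19.97
tool_pos: [0.5657, 0.1263, 0.0474]
eef_rot: [[0.007, 0.001, 1.0], [-0.0, 1.0, -0.001], [-1.0, -0.0, 0.007]]
force: [-0.2, 0.2, -0.4]
opening: 0.467
```

>>> play_rows(
  commands=[
    {"delta_rot": [0, 0, 0], "translation": [0.002, 0, 0], "hand": 0},
    {"delta_rot": [0, 0, 0], "translation": [0.001, 0, 0], "hand": 0},
    {"delta_rot": [0, 0, 0], "translation": [0, 0, 0], "hand": 0.61},
    {"delta_rot": [0, 0, 0], "translation": [0, 0, 0], "hand": 0.61},
    {"delta_rot": [0, 0, 0], "translation": [0, 0, 0], "hand": 0.61},
    {"delta_rot": [0, 0.3, 0], "translation": [-0.015, 0, 0], "hand": 0.61},
    {"delta_rot": [0, 0, 0], "translation": [-0.03, 0, 0], "hand": 0.61},
    {"delta_rot": [0, 0, 0], "translation": [-0.03, 0, 0], "hand": 0.61},
    {"delta_rot": [0, 0, 0], "translation": [-0.025, 0.004, -0.01], "hand": 0.61},
    {"delta_rot": [0, 0, 0], "translation": [-0.01, 0.008, -0.025], "hand": 0.7},
    {"delta_rot": [0, 0, 0], "translation": [0, 0.008, -0.025], "hand": 0.7},
    {"delta_rot": [0, 0, 0], "translation": [0, 0.008, -0.025], "hand": 0.7},
    {"delta_rot": [0, 0, 0], "translation": [0, 0.006, -0.015], "hand": 0.7},
    {"delta_rot": [0, 0, 0], "translation": [0, 0.003, -0.006], "hand": 0.7},
    {"delta_rot": [0, 0, 0], "translation": [0, 0, 0], "hand": 0.7},
    {"delta_rot": [0, 0, 0], "translation": [0, 0, 0], "hand": 0.7},
  ],
)

```text
time_s: 21.3
tool_pos: [0.4605, 0.1649, 0.1617]
eef_rot: [[0.013, 0.002, 1.0], [0.002, 1.0, -0.002], [-1.0, 0.002, 0.013]]
force: [0.8, 0.9, 0.4]
opening: 0.702
```

>>> play_rows(
  commands=[
    {"delta_rot": [-0.1, 0.75, -0.1], "translation": [0.005, 0, -0.003], "hand": 0.7},
    {"delta_rot": [0, 0, 0], "translation": [0.02, 0, 0], "hand": 0.7},
    {"delta_rot": [0, 0, 0], "translation": [0.02, 0, 0], "hand": 0.7},
    {"delta_rot": [0, 0, 0], "translation": [0.005, 0, 0], "hand": 0.7},
    {"delta_rot": [0, 0, 0], "translation": [0, 0, 0], "hand": 0.7},
  ],
)

```text
time_s: 21.72
tool_pos: [0.4638, 0.164, 0.109]
eef_rot: [[0.002, 0.002, 1.0], [-0.001, 1.0, -0.002], [-1.0, -0.001, 0.002]]
force: [-0.7, 0.1, -0.1]
opening: 0.698
```

>>> play_rows(
  commands=[
    {"delta_rot": [-0.1, 0.1, 0], "translation": [0.005, 0.0015, -0.0065], "hand": 0.7},
    {"delta_rot": [0, 0, 0], "translation": [0.02, 0, 0], "hand": 0.7},
    {"delta_rot": [0, 0, 0], "translation": [0.025, 0, 0], "hand": 0.7},
    {"delta_rot": [0, 0, 0], "translation": [0.015, 0, 0], "hand": 0.7},
    {"delta_rot": [0, 0, 0], "translation": [0.003, 0, 0], "hand": 0.7},
    {"delta_rot": [0, 0, 0], "translation": [0, 0, 0], "hand": 0.7},
  ],
)

```text
time_s: 22.22
tool_pos: [0.4613, 0.1659, 0.0404]
eef_rot: [[0.005, 0.002, 1.0], [0.0, 1.0, -0.002], [-1.0, 0.0, 0.005]]
force: [-0.2, -0.5, -0.0]
opening: 0.699
```

>>> play_rows(
  commands=[
    {"delta_rot": [-0.1, 0.25, 0], "translation": [0.004, 0, -0.004], "hand": 0.7},
    {"delta_rot": [0, 0, 0], "translation": [0, 0, 0], "hand": 0.55},
    {"delta_rot": [0, 0, 0], "translation": [0, 0, 0], "hand": 0},
    {"delta_rot": [0, 0, 0], "translation": [0, 0, 0], "hand": 0},
    {"delta_rot": [0, 0, 0], "translation": [0, 0, 0], "hand": 0},
  ],
)

```text
time_s: 22.63
tool_pos: [0.4594, 0.1666, 0.0396]
eef_rot: [[0.006, -0.0, 1.0], [0.001, 1.0, 0.0], [-1.0, 0.001, 0.006]]
force: [1.0, 0.2, -1.2]
opening: 0.472
```

>>> play_rows(
  commands=[
    {"delta_rot": [0, 0, 0], "translation": [-0.025, 0, 0], "hand": 0},
    {"delta_rot": [0, 0, 0], "translation": [-0.035, 0, 0], "hand": 0},
    {"delta_rot": [0, 0, 0], "translation": [-0.035, 0, 0], "hand": 0},
    {"delta_rot": [0, 0, 0], "translation": [-0.03, 0.003, 0.015], "hand": 0},
    {"delta_rot": [0, 0, 0], "translation": [-0.01, 0.005, 0.03], "hand": 0},
    {"delta_rot": [0, 0, 0], "translation": [0, 0.005, 0.035], "hand": 0},
    {"delta_rot": [0, 0, 0], "translation": [0, 0.005, 0.035], "hand": 0},
    {"delta_rot": [0, 0, 0], "translation": [0, 0.005, 0.03], "hand": 0},
    {"delta_rot": [0, 0, 0], "translation": [0, 0.003, 0.02], "hand": 0},
    {"delta_rot": [0, 0, 0], "translation": [0, 0.002, 0.01], "hand": 0},
    {"delta_rot": [0, 0, 0], "translation": [0, 0, 0], "hand": 0},
    {"delta_rot": [0, 0, 0], "translation": [0, 0, 0], "hand": 0},
  ],
)

```text
time_s: 23.63
tool_pos: [0.638, 0.1952, 0.1845]
eef_rot: [[0.009, -0.001, 1.0], [0.002, 1.0, 0.001], [-1.0, 0.002, 0.009]]
force: [-0.9, 0.4, -1.2]
opening: 0.47
```

>>> play_rows(
  commands=[
    {"delta_rot": [0, 0.15, 0], "translation": [0.015, 0, 0.003], "hand": 0},
    {"delta_rot": [0, 0, 0], "translation": [0.03, 0, 0.001], "hand": 0},
    {"delta_rot": [0, 0, 0], "translation": [0.03, 0, 0], "hand": 0},
    {"delta_rot": [0, 0, 0], "translation": [0.01, 0, 0], "hand": 0},
    {"delta_rot": [0, 0, 0], "translation": [0, 0, 0], "hand": 0},
    {"delta_rot": [0, 0, 0], "translation": [0, 0, 0], "hand": 0},
  ],
)

```text
time_s: 24.13
tool_pos: [0.6376, 0.1949, 0.1004]
eef_rot: [[0.006, -0.002, 1.0], [0.002, 1.0, 0.002], [-1.0, 0.002, 0.006]]
force: [-0.3, 0.5, -1.7]
opening: 0.47
```

>>> play_rows(
  commands=[
    {"delta_rot": [0, 0, 0], "translation": [0.008, 0, 0.0045], "hand": 0},
    {"delta_rot": [0, 0, 0], "translation": [0.008, 0, 0], "hand": 0},
    {"delta_rot": [0, 0, 0], "translation": [0.002, 0, 0], "hand": 0},
    {"delta_rot": [0, 0, 0], "translation": [0, 0, 0], "hand": 0},
  ],
)

```text
time_s: 24.47
tool_pos: [0.6448, 0.1956, 0.0862]
eef_rot: [[0.013, -0.002, 1.0], [0.003, 1.0, 0.002], [-1.0, 0.003, 0.013]]
force: [0.4, -0.1, -1.0]
opening: 0.468
```

>>> play_rows(
  commands=[
    {"delta_rot": [0, 0.4, -0.1], "translation": [0.005, -0.0005, -0.0025], "hand": 0},
    {"delta_rot": [0, 0, 0], "translation": [0.008, 0, 0], "hand": 0},
    {"delta_rot": [0, 0, 0], "translation": [0.003, 0, 0], "hand": 0},
    {"delta_rot": [0, 0, 0], "translation": [0, 0, 0], "hand": 0},
  ],
)

```text
time_s: 24.8
tool_pos: [0.6434, 0.1953, 0.0702]
eef_rot: [[0.009, -0.002, 1.0], [0.002, 1.0, 0.002], [-1.0, 0.002, 0.009]]
force: [0.5, 0.3, -1.2]
opening: 0.471
```

>>> play_rows(
  commands=[
    {"delta_rot": [0, 0.15, 0], "translation": [0.008, 0, -0.001], "hand": 0},
    {"delta_rot": [0, 0, 0], "translation": [0.008, 0, 0], "hand": 0},
    {"delta_rot": [0, 0, 0], "translation": [0.004, 0, 0], "hand": 0},
    {"delta_rot": [0, 0, 0], "translation": [0.001, 0, 0], "hand": 0},
  ],
)

```text
time_s: 25.13
tool_pos: [0.6424, 0.1953, 0.0469]
eef_rot: [[0.006, -0.002, 1.0], [0.002, 1.0, 0.002], [-1.0, 0.002, 0.006]]
force: [0.8, 0.2, -0.7]
opening: 0.469
```

>>> play_rows(
  commands=[
    {"delta_rot": [0, 0, 0], "translation": [0.001, 0, 0], "hand": 0},
    {"delta_rot": [0, 0, 0], "translation": [0, 0, 0], "hand": 0.61},
    {"delta_rot": [0, 0, 0], "translation": [0, 0, 0], "hand": 0.61},
    {"delta_rot": [0, 0, 0], "translation": [0, 0, 0], "hand": 0.61},
    {"delta_rot": [0, 0.2, 0], "translation": [-0.015, 0, 0], "hand": 0.61},
    {"delta_rot": [0, 0, 0], "translation": [-0.03, 0, 0], "hand": 0.61},
    {"delta_rot": [0, 0, 0], "translation": [-0.03, 0, 0], "hand": 0.61},
    {"delta_rot": [0, 0, 0], "translation": [-0.03, 0, 0], "hand": 0.61},
    {"delta_rot": [0, 0, 0], "translation": [-0.015, 0.004, -0.015], "hand": 0.61},
    {"delta_rot": [0, 0, 0], "translation": [0, 0.008, -0.035], "hand": 0.61},
    {"delta_rot": [0, 0, 0], "translation": [0, 0.008, -0.035], "hand": 0.7},
    {"delta_rot": [0, 0, 0], "translation": [0, 0.008, -0.035], "hand": 0.7},
    {"delta_rot": [0, 0, 0], "translation": [0, 0.007, -0.03], "hand": 0.7},
    {"delta_rot": [0, 0, 0], "translation": [0, 0.004, -0.02], "hand": 0.7},
    {"delta_rot": [0, 0, 0], "translation": [0, 0.002, -0.01], "hand": 0.7},
    {"delta_rot": [0, 0, 0], "translation": [0, 0, 0], "hand": 0.7},
    {"delta_rot": [0, 0, 0], "translation": [0, 0, 0], "hand": 0.7},
  ],
)

```text
time_s: 26.55
tool_pos: [0.4601, 0.2371, 0.1747]
eef_rot: [[0.017, 0.0, 1.0], [0.006, 1.0, -0.001], [-1.0, 0.006, 0.017]]
force: [0.6, 0.7, -0.1]
opening: 0.701
```

>>> play_rows(
  commands=[
    {"delta_rot": [0, 0.97, -0.34], "translation": [0.005, 0.001, -0.006], "hand": 0.7},
    {"delta_rot": [0, 0, 0], "translation": [0.025, 0, 0], "hand": 0.7},
    {"delta_rot": [0, 0, 0], "translation": [0.025, 0, 0], "hand": 0.7},
    {"delta_rot": [0, 0, 0], "translation": [0.005, 0, 0], "hand": 0.7},
    {"delta_rot": [0, 0, 0], "translation": [0, 0, 0], "hand": 0.7},
  ],
)

```text
time_s: 26.97
tool_pos: [0.4625, 0.2386, 0.1134]
eef_rot: [[0.006, 0.004, 1.0], [0.001, 1.0, -0.004], [-1.0, 0.001, 0.006]]
force: [0.9, 0.2, 0.5]
opening: 0.699
```

```bash
python3 look.py | grep brown
```

```text
brown caps []
```

>>> play_rows(
  commands=[
    {"delta_rot": [-0.2, 0.3, 0], "translation": [0.005, 0, -0.009], "hand": 0.7},
    {"delta_rot": [0, 0, 0], "translation": [0.022, 0, 0], "hand": 0.7},
    {"delta_rot": [0, 0, 0], "translation": [0.025, 0, 0], "hand": 0.7},
    {"delta_rot": [0, 0, 0], "translation": [0.017, 0, 0], "hand": 0.7},
    {"delta_rot": [0, 0, 0], "translation": [0.003, 0, 0], "hand": 0.7},
    {"delta_rot": [0, 0, 0], "translation": [0, 0, 0], "hand": 0.7},
  ],
)

```text
time_s: 27.57
tool_pos: [0.4585, 0.241, 0.0462]
eef_rot: [[0.013, 0.001, 1.0], [0.006, 1.0, -0.001], [-1.0, 0.006, 0.013]]
force: [-0.0, -0.9, 0.6]
opening: 0.697
```

>>> play_rows(
  commands=[
    {"delta_rot": [0, 0.75, -0.34], "translation": [0.006, -0.0025, -0.004], "hand": 0.7},
    {"delta_rot": [0, 0, 0], "translation": [0.002, 0, 0], "hand": 0.55},
    {"delta_rot": [0, 0, 0], "translation": [0, 0, 0], "hand": 0},
    {"delta_rot": [0, 0, 0], "translation": [0, 0, 0], "hand": 0},
    {"delta_rot": [0, 0, 0], "translation": [0, 0, 0], "hand": 0},
  ],
)

```text
time_s: 27.98
tool_pos: [0.4564, 0.2394, 0.0415]
eef_rot: [[0.005, 0.0, 1.0], [0.002, 1.0, -0.0], [-1.0, 0.002, 0.005]]
force: [0.2, 1.4, -2.8]
opening: 0.466
```

>>> play_rows(
  commands=[
    {"delta_rot": [0, 0, 0], "translation": [-0.025, 0, 0], "hand": 0},
    {"delta_rot": [0, 0, 0], "translation": [-0.035, 0, 0], "hand": 0},
    {"delta_rot": [0, 0, 0], "translation": [-0.025, 0.003, 0.01], "hand": 0},
    {"delta_rot": [0, 0, 0], "translation": [-0.01, 0.006, 0.025], "hand": 0},
    {"delta_rot": [0, 0, 0], "translation": [0, 0.006, 0.025], "hand": 0},
    {"delta_rot": [0, 0, 0], "translation": [0, 0.006, 0.025], "hand": 0},
    {"delta_rot": [0, 0, 0], "translation": [0, 0.004, 0.017], "hand": 0},
    {"delta_rot": [0, 0, 0], "translation": [0, 0.002, 0.007], "hand": 0},
    {"delta_rot": [0, 0, 0], "translation": [0, 0, 0], "hand": 0},
    {"delta_rot": [0, 0, 0], "translation": [0, 0, 0], "hand": 0},
  ],
)

```text
time_s: 28.82
tool_pos: [0.5656, 0.2661, 0.142]
eef_rot: [[0.002, -0.0, 1.0], [0.001, 1.0, 0.0], [-1.0, 0.001, 0.002]]
force: [-0.2, -0.0, -2.1]
opening: 0.467
```

Descend to about 0.09 (bottle foot at 0.048).

>>> play_rows(
  commands=[
    {"delta_rot": [0, -0.1, 0], "translation": [0.01, 0.001, 0.002], "hand": 0},
    {"delta_rot": [0, 0, 0], "translation": [0.02, 0, 0.001], "hand": 0},
    {"delta_rot": [0, 0, 0], "translation": [0.018, 0, 0], "hand": 0},
    {"delta_rot": [0, 0, 0], "translation": [0, 0, 0], "hand": 0},
    {"delta_rot": [0, 0, 0], "translation": [0, 0, 0], "hand": 0},
  ],
)

```text
time_s: 29.23
tool_pos: [0.5624, 0.2661, 0.0909]
eef_rot: [[-0.001, -0.001, 1.0], [-0.0, 1.0, 0.001], [-1.0, -0.0, -0.001]]
force: [0.2, 0.4, -1.9]
opening: 0.466
```

>>> play_rows(
  commands=[
    {"delta_rot": [0, -0.3, 0.1], "translation": [0.004, 0.0007, 0.0045], "hand": 0},
    {"delta_rot": [0, 0, 0], "translation": [0.003, 0, 0], "hand": 0},
    {"delta_rot": [0, 0, 0], "translation": [0, 0, 0], "hand": 0},
  ],
)

```text
time_s: 29.48
tool_pos: [0.5661, 0.2668, 0.0844]
eef_rot: [[0.004, -0.002, 1.0], [0.002, 1.0, 0.002], [-1.0, 0.002, 0.004]]
force: [-0.5, -0.3, -1.9]
opening: 0.469
```

>>> play_rows(
  commands=[
    {"delta_rot": [0, 0, 0], "translation": [0.007, 0, 0.001], "hand": 0},
    {"delta_rot": [0, 0, 0], "translation": [0.007, 0, 0], "hand": 0},
    {"delta_rot": [0, 0, 0], "translation": [0.003, 0, 0], "hand": 0},
    {"delta_rot": [0, 0, 0], "translation": [0, 0, 0], "hand": 0},
  ],
)

```text
time_s: 29.82
tool_pos: [0.5686, 0.2673, 0.0676]
eef_rot: [[0.008, -0.002, 1.0], [0.003, 1.0, 0.002], [-1.0, 0.003, 0.008]]
force: [-0.1, 0.4, -1.4]
opening: 0.467
```

>>> play_rows(
  commands=[
    {"delta_rot": [0, 0.2, -0.05], "translation": [0.007, 0, -0.001], "hand": 0},
    {"delta_rot": [0, 0, 0], "translation": [0.007, 0, 0], "hand": 0},
    {"delta_rot": [0, 0, 0], "translation": [0.003, 0, 0], "hand": 0},
    {"delta_rot": [0, 0, 0], "translation": [0.001, 0, 0], "hand": 0},
  ],
)

```text
time_s: 30.15
tool_pos: [0.5678, 0.2674, 0.0478]
eef_rot: [[0.004, -0.002, 1.0], [0.002, 1.0, 0.002], [-1.0, 0.002, 0.004]]
force: [0.1, 0.7, -1.4]
opening: 0.467
```

>>> play_rows(
  commands=[
    {"delta_rot": [0, 0, 0], "translation": [0.0005, 0, 0], "hand": 0},
    {"delta_rot": [0, 0, 0], "translation": [0, 0, 0], "hand": 0.61},
    {"delta_rot": [0, 0, 0], "translation": [0, 0, 0], "hand": 0.61},
    {"delta_rot": [0, 0, 0], "translation": [0, 0, 0], "hand": 0.61},
    {"delta_rot": [0, 0.2, 0], "translation": [-0.015, 0, 0], "hand": 0.61},
    {"delta_rot": [0, 0, 0], "translation": [-0.03, 0, 0], "hand": 0.61},
    {"delta_rot": [0, 0, 0], "translation": [-0.03, 0, 0], "hand": 0.61},
    {"delta_rot": [0, 0, 0], "translation": [-0.025, 0.004, -0.01], "hand": 0.61},
    {"delta_rot": [0, 0, 0], "translation": [-0.01, 0.008, -0.025], "hand": 0.7},
    {"delta_rot": [0, 0, 0], "translation": [0, 0.008, -0.025], "hand": 0.7},
    {"delta_rot": [0, 0, 0], "translation": [0, 0.008, -0.025], "hand": 0.7},
    {"delta_rot": [0, 0, 0], "translation": [0, 0.007, -0.015], "hand": 0.7},
    {"delta_rot": [0, 0, 0], "translation": [0, 0.004, -0.007], "hand": 0.7},
    {"delta_rot": [0, 0, 0], "translation": [0, 0, 0], "hand": 0.7},
    {"delta_rot": [0, 0, 0], "translation": [0, 0, 0], "hand": 0.7},
  ],
)

```text
time_s: 31.4
tool_pos: [0.4617, 0.3084, 0.1658]
eef_rot: [[0.012, 0.0, 1.0], [0.006, 1.0, -0.0], [-1.0, 0.006, 0.012]]
force: [0.5, -0.3, -0.6]
opening: 0.698
```

>>> play_rows(
  commands=[
    {"delta_rot": [0, 0.7, -0.34], "translation": [0.005, -0.001, -0.001], "hand": 0.7},
    {"delta_rot": [0, 0, 0], "translation": [0.022, 0, -0.001], "hand": 0.7},
    {"delta_rot": [0, 0, 0], "translation": [0.022, 0, 0], "hand": 0.7},
    {"delta_rot": [0, 0, 0], "translation": [0.005, 0, 0], "hand": 0.7},
    {"delta_rot": [0, 0, 0], "translation": [0, 0, 0], "hand": 0.7},
  ],
)

```text
time_s: 31.82
tool_pos: [0.4663, 0.3067, 0.1088]
eef_rot: [[0.002, 0.003, 1.0], [-0.001, 1.0, -0.003], [-1.0, -0.001, 0.002]]
force: [0.8, -0.6, -0.7]
opening: 0.702
```

>>> play_rows(
  commands=[
    {"delta_rot": [-0.15, 0.1, 0], "translation": [0.005, 0, -0.0045], "hand": 0.7},
    {"delta_rot": [0, 0, 0], "translation": [0.022, 0, 0], "hand": 0.7},
    {"delta_rot": [0, 0, 0], "translation": [0.025, 0, 0], "hand": 0.7},
    {"delta_rot": [0, 0, 0], "translation": [0.012, 0, 0], "hand": 0.7},
    {"delta_rot": [0, 0, 0], "translation": [0.003, 0, 0], "hand": 0.7},
    {"delta_rot": [0, 0, 0], "translation": [0, 0, 0], "hand": 0.7},
  ],
)

```text
time_s: 32.32
tool_pos: [0.4669, 0.3072, 0.0417]
eef_rot: [[0.006, 0.002, 1.0], [0.001, 1.0, -0.002], [-1.0, 0.001, 0.006]]
force: [0.4, -0.6, -0.1]
opening: 0.699
```

>>> play_rows(
  commands=[
    {"delta_rot": [-0.1, 0.3, -0.05], "translation": [0.004, -0.0005, -0.005], "hand": 0.7},
    {"delta_rot": [0, 0, 0], "translation": [0, 0, 0], "hand": 0.55},
    {"delta_rot": [0, 0, 0], "translation": [0, 0, 0], "hand": 0},
    {"delta_rot": [0, 0, 0], "translation": [0, 0, 0], "hand": 0},
    {"delta_rot": [0, 0, 0], "translation": [0, 0, 0], "hand": 0},
  ],
)

```text
time_s: 32.73
tool_pos: [0.4639, 0.3079, 0.0411]
eef_rot: [[0.005, 0.001, 1.0], [0.003, 1.0, -0.001], [-1.0, 0.003, 0.005]]
force: [0.4, -0.3, -1.6]
opening: 0.468
```

>>> play_rows(
  commands=[
    {"delta_rot": [0, 0, 0], "translation": [-0.025, 0, 0], "hand": 0},
    {"delta_rot": [0, 0, 0], "translation": [-0.035, 0, 0], "hand": 0},
    {"delta_rot": [0, 0, 0], "translation": [-0.035, 0, 0], "hand": 0},
    {"delta_rot": [0, 0, 0], "translation": [-0.03, -0.004, 0.015], "hand": 0},
    {"delta_rot": [0, 0, 0], "translation": [-0.01, -0.008, 0.03], "hand": 0},
    {"delta_rot": [0, 0, 0], "translation": [0, -0.008, 0.035], "hand": 0},
    {"delta_rot": [0, 0, 0], "translation": [0, -0.008, 0.035], "hand": 0},
    {"delta_rot": [0, 0, 0], "translation": [0, -0.007, 0.03], "hand": 0},
    {"delta_rot": [0, 0, 0], "translation": [0, -0.004, 0.02], "hand": 0},
    {"delta_rot": [0, 0, 0], "translation": [0, -0.002, 0.01], "hand": 0},
    {"delta_rot": [0, 0, 0], "translation": [0, 0, 0], "hand": 0},
    {"delta_rot": [0, 0, 0], "translation": [0, 0, 0], "hand": 0},
  ],
)

```text
time_s: 33.73
tool_pos: [0.642, 0.2634, 0.1833]
eef_rot: [[0.004, -0.002, 1.0], [0.001, 1.0, 0.002], [-1.0, 0.001, 0.004]]
force: [0.3, 0.1, -1.6]
opening: 0.465
```

>>> play_rows(
  commands=[
    {"delta_rot": [0.1, 0, 0.05], "translation": [0.015, 0.0015, 0.003], "hand": 0},
    {"delta_rot": [0, 0, 0], "translation": [0.03, 0, 0.001], "hand": 0},
    {"delta_rot": [0, 0, 0], "translation": [0.03, 0, 0], "hand": 0},
    {"delta_rot": [0, 0, 0], "translation": [0.01, 0, 0], "hand": 0},
    {"delta_rot": [0, 0, 0], "translation": [0, 0, 0], "hand": 0},
    {"delta_rot": [0, 0, 0], "translation": [0, 0, 0], "hand": 0},
  ],
)

```text
time_s: 34.23
tool_pos: [0.6408, 0.2674, 0.0985]
eef_rot: [[0.003, -0.003, 1.0], [0.004, 1.0, 0.003], [-1.0, 0.004, 0.003]]
force: [-0.5, -0.2, -1.5]
opening: 0.469
```

>>> play_rows(
  commands=[
    {"delta_rot": [0.1, 0, -0.05], "translation": [0.007, -0.0022, 0.002], "hand": 0},
    {"delta_rot": [0, 0, 0], "translation": [0.006, 0, 0], "hand": 0},
    {"delta_rot": [0, 0, 0], "translation": [0.001, 0, 0], "hand": 0},
    {"delta_rot": [0, 0, 0], "translation": [0, 0, 0], "hand": 0},
  ],
)

```text
time_s: 34.57
tool_pos: [0.6447, 0.2665, 0.0886]
eef_rot: [[0.01, -0.002, 1.0], [0.005, 1.0, 0.002], [-1.0, 0.005, 0.01]]
force: [-1.2, 0.4, -2.1]
opening: 0.47
```

>>> play_rows(
  commands=[
    {"delta_rot": [0.1, 0.3, -0.15], "translation": [0.006, -0.0015, -0.001], "hand": 0},
    {"delta_rot": [0, 0, 0], "translation": [0.008, 0, 0], "hand": 0},
    {"delta_rot": [0, 0, 0], "translation": [0.003, 0, 0], "hand": 0},
    {"delta_rot": [0, 0, 0], "translation": [0, 0, 0], "hand": 0},
  ],
)

```text
time_s: 34.9
tool_pos: [0.6453, 0.2652, 0.0721]
eef_rot: [[0.008, -0.0, 1.0], [0.003, 1.0, 0.0], [-1.0, 0.003, 0.008]]
force: [0.6, 0.7, -2.2]
opening: 0.464
```

>>> play_rows(
  commands=[
    {"delta_rot": [0, 0.15, 0], "translation": [0.008, 0, -0.0015], "hand": 0},
    {"delta_rot": [0, 0, 0], "translation": [0.008, 0, 0], "hand": 0},
    {"delta_rot": [0, 0, 0], "translation": [0.004, 0, 0], "hand": 0},
    {"delta_rot": [0, 0, 0], "translation": [0.001, 0, 0], "hand": 0},
  ],
)

```text
time_s: 35.23
tool_pos: [0.6436, 0.2652, 0.0485]
eef_rot: [[0.005, -0.0, 1.0], [0.003, 1.0, 0.0], [-1.0, 0.003, 0.005]]
force: [0.4, 0.2, -1.1]
opening: 0.463
```

>>> play_rows(
  commands=[
    {"delta_rot": [0, 0, 0], "translation": [0.0015, 0, 0], "hand": 0},
    {"delta_rot": [0, 0, 0], "translation": [0, 0, 0], "hand": 0.61},
    {"delta_rot": [0, 0, 0], "translation": [0, 0, 0], "hand": 0.61},
    {"delta_rot": [0, 0, 0], "translation": [0, 0, 0], "hand": 0.61},
    {"delta_rot": [0, 0.2, 0], "translation": [-0.015, 0, 0], "hand": 0.61},
    {"delta_rot": [0, 0, 0], "translation": [-0.03, 0, 0], "hand": 0.61},
    {"delta_rot": [0, 0, 0], "translation": [-0.03, 0, 0], "hand": 0.61},
    {"delta_rot": [0, 0, 0], "translation": [-0.03, 0, 0], "hand": 0.61},
    {"delta_rot": [0, 0, 0], "translation": [-0.03, 0, -0.01], "hand": 0.61},
    {"delta_rot": [0, 0, 0], "translation": [-0.02, -0.02, -0.02], "hand": 0.61},
    {"delta_rot": [0, 0, 0], "translation": [0, -0.027, -0.025], "hand": 0.61},
    {"delta_rot": [0, 0, 0], "translation": [0, -0.027, -0.025], "hand": 0.61},
    {"delta_rot": [0, 0, 0], "translation": [0, -0.027, -0.025], "hand": 0.61},
    {"delta_rot": [0, 0, 0], "translation": [0, -0.027, -0.025], "hand": 0.61},
    {"delta_rot": [0, 0, 0], "translation": [0, -0.027, -0.025], "hand": 0.61},
    {"delta_rot": [0, 0, 0], "translation": [0, -0.027, -0.025], "hand": 0.61},
    {"delta_rot": [0, 0, 0], "translation": [0, -0.027, -0.025], "hand": 0.61},
    {"delta_rot": [0, 0, 0], "translation": [0, -0.02, -0.015], "hand": 0.61},
    {"delta_rot": [0, 0, 0], "translation": [0, -0.01, -0.01], "hand": 0.61},
    {"delta_rot": [0, 0, 0], "translation": [0, 0, 0], "hand": 0.61},
  ],
)

```text
time_s: 36.9
tool_pos: [0.4087, 0.0189, 0.2112]
eef_rot: [[0.025, -0.005, 1.0], [0.004, 1.0, 0.005], [-1.0, 0.004, 0.025]]
force: [1.2, 0.0, 0.3]
opening: 0.606
```

```bash
python3 - <<'E'
from h import *
a=cam("top")["color"][115:275,170:450,::-1]; b=cam("side")["color"][140:300,240:420,::-1]
cv2.imwrite("pics/fin.png",cv2.resize(np.hstack([a,b]),None,fx=1.73,fy=1.73,interpolation=cv2.INTER_CUBIC))
cv2.imwrite("pics/finside.png",cv2.resize(b,None,fx=3.7,fy=3.7,interpolation=cv2.INTER_CUBIC))
s=manip.read_state(); print(s["time_s"],s["tool_pos"])
E
```

```text
37.0 [0.41129827 0.02029682 0.21145152]
```

View pics/fin.png

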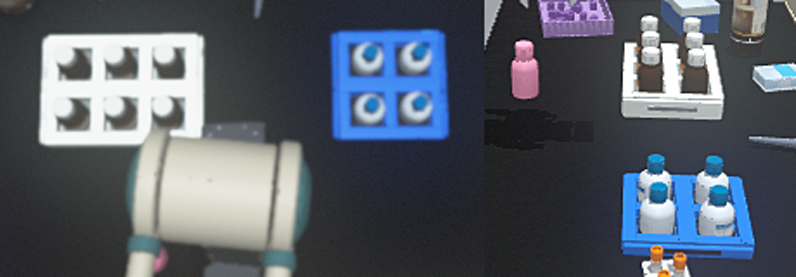

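View pics/finside.png

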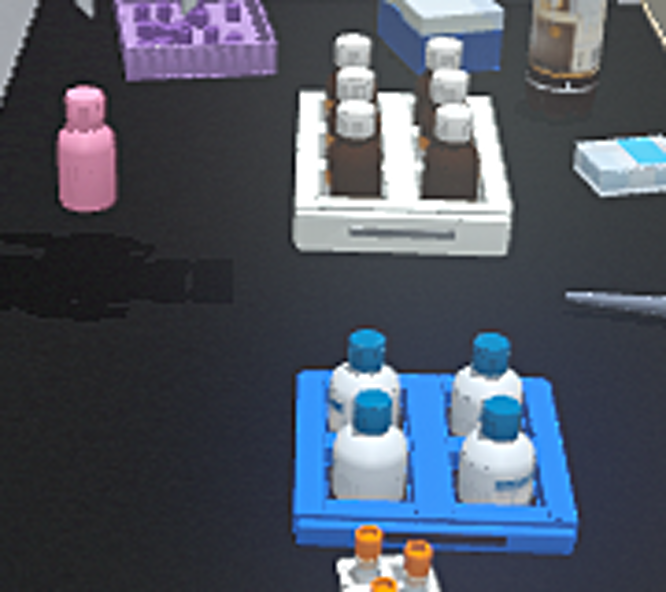

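```bash
python3 - <<'E'
from meas import *
t=cam("top"); U=up(t); hsv=cv2.cvtColor(U,cv2.COLOR_RGB2HSV)
m=((hsv[...,0]>93)&(hsv[...,0]<106)&(hsv[...,1]>150)).astype(np.uint8); m[:128*4]=0; m[200*4:]=0; m[:,:355*4]=0; m[:,435*4:]=0
m=cv2.morphologyEx(m,cv2.MORPH_OPEN,np.ones((9,9)))
R=lambda c,x,y:np.array([c[0]+x+y*.0218,c[1]+y-x*.0218])
for ce,st in blobs(m,200,2500):
    p=plane(t,px([ce]),.071)[0,:2]; e=min((p-R((.6005,-.2045),x,y) for x in(-.038,.038) for y in(-.035,.035)),key=np.linalg.norm); print("buffer",np.round(p,4),"off pocket mm",np.round(e*1000,1))
g=cv2.cvtColor(U,cv2.COLOR_RGB2GRAY)
for x in(-.038,.038):
    for y in(-.07,0,.07):
        q=R((.604,.195),x,y); u=proj(t,[[*q,.099]])[0]; print("brown pocket",x,y,"cap px expected",np.round(u,1), "bright frac in 9mm disc",round(float((g[int(u[1]*4)-14:int(u[1]*4)+15,int(u[0]*4)-14:int(u[0]*4)+15]>170).mean()),2))
s=manip.read_state(); print(s["time_s"],s["force"])
E
```

```text
buffer [ 0.6352 -0.2424] off pocket mm [-2.6 -2.1]
buffer [ 0.6357 -0.1713] off pocket mm [-3.5 -0.9]
buffer [ 0.5602 -0.2383] off pocket mm [-1.6  0.4]
buffer [ 0.5592 -0.1696] off pocket mm [-4.  -0.9]
brown pocket -0.038 -0.07 cap px expected [263.1 174.7] bright frac in 9mm disc 1.0
brown pocket -0.038 0 cap px expected [234.2 175. ] bright frac in 9mm disc 1.0
brown pocket -0.038 0.07 cap px expected [205.4 175.3] bright frac in 9mm disc 1.0
brown pocket 0.038 -0.07 cap px expected [263.5 144. ] bright frac in 9mm disc 1.0
brown pocket 0.038 0 cap px expected [234.8 144.3] bright frac in 9mm disc 1.0
brown pocket 0.038 0.07 cap px expected [206.3 144.7] bright frac in 9mm disc 1.0
37.05 [ 0.21534525  0.58493232 -0.64466136]
```

All ten caps sit within about 4 mm of their pocket centres, so I'm handing in.

```bash
python3 -c "
from station import manip
print(manip.job_done())"
```

```text
the job is handed in; nothing more can be done
None
```

Both racks are full and the job is handed in at about 37 s of the 208 s allowed; no verdict was reported. I put four spare brown bottles in the white rack's empty pockets and three spare buffers in the blue rack's. All seven spares were needed, so none is left on the bench. I did not touch the three bottles already in the racks or the pink look-alike.

- **Pictures:** the final top and side views show all ten pockets filled with upright bottles standing down in their pockets.
- **Buffer caps:** each lies within about 4 mm of its pocket centre by the top camera, against a limit of 10 mm. They read 2–4 mm towards the robot.
- **Brown caps:** I only checked that each cap appears at its expected spot in the picture, to within a few millimetres. I took no separate offset for them.
- **Height:** I judged seating from the tool height at release, 0 to about 2 mm above the expected seated height, plus the side view. Only one bottle gave a contact force on its floor, 8.5 N. I did not measure bottle height directly at the end.
- **Forces and disagreements:** the readings I saw stayed below 10 N. The two cameras disagreed by about 2–3 mm in x on the spare buffers, roughly the stated calibration. The spare buffers I re-checked before picking had not been knocked.

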